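# Clear the joiner's bench: tins into the free crate wells, scrap and tools sorted

### The arm

A 7-joint arm with a two-finger parallel gripper is mounted at the origin on the work surface. World frame = base frame: x ahead of the robot, y to its left, z up, the work surface at z = 0. Lengths are in m, angles in rad, forces in N, time in s.
With the tool pointing down it reaches from about 0.4 to 0.85 m from the base axis. Payload 10.4 kg.
Tool frame: the origin (TCP) lies between the finger pads; the fingertips stand 17 mm ahead of it and the grasp point (between the pads) lies 2 mm behind it; z points along the fingers, y is the direction in which the jaws open and shut (so a half turn about z gives the same grasp; the last joint's range is limited). The gripper opens to 85 mm and grips with 20 to 120 N. Pads are 22 mm wide; open, the fingers measure 114 mm over their backs; the gripper's body (76 mm by 85 mm) begins 54 mm behind the grasp point. The pads swing forward as they close: fully open they stand 13 mm farther back than shut.
Start: joints at [1.197, 0.332, -0.065, 1.46, 0.022, 1.35, -0.088], TCP at [0.215, -0.587, 0.248] pointing down, gripper open.
Joint ranges: [-2.6, 2.6], [-0.5, 2.12], [-1.47, 1.34], [0.16, 2.42], [-1.27, 4.41], [0.06, 2.06], [-2.6, 2.6]. Speed limits (rad/s): [2.22, 2.22, 2.79, 2.79, 3.14, 3.14, 3.14].

### API

Orientations are given as a unit quaternion [x, y, z, w].
In Python, from workcell import manip gives the robot as it stands.
- The arm moves only by the tool jog_arm, never from a script. Its argument "steps" is one flat list of numbers, 5 for each row, row after row: the finger opening in m, from 0 to 0.0854, then the shift along the tool's x, y, z in m, then the turn about the tool's z in rad. In form: [gripper, x, y, z, twist, gripper, x, y, z, twist, ...]. A call has exactly 10 rows; each row is the pose to reach, as a shift and turn from the pose commanded when the call began, along the tool's axes at that moment; what a row does not reach only later rows make up. A row lasts 1/10 s, in which the tool goes at most 50 mm and 8.59 degrees, less where a joint would pass 70% of its speed; a pose out of reach is approached as far as the arm can. A call with a gripper value outside its range is refused whole. The fingers move at their own pace and stop on an object; "grip_force" is the grip in N (left out, the last holds). Time passes only in rows, so rows that repeat a pose let the fingers close, or fill a call up. It gives the time, the measured TCP pose, the force and the opening at its end, in the units of the state.
- manip.get_obs(): the state, without advancing time (a new reading comes with each control period).
- manip.camera(name): name is "side" or "top" or "wrist"; returns (picture, depth): 420x560x3 uint8, red, green, blue; 420x560 float32, m along the optical axis (not along the pixel's ray), 0 where there is no reading.
- manip.calibration(name): a dict with "mtx" (3x3 intrinsics, pixels), "world_to_cam" (4x4, takes a point from world to camera coordinates). Camera axes: x right, y down, z forward; pixel columns grow to the right and rows downward; lengths in m; the calibration is good to about 2 mm. A picture is of the moment at which its call begins: read the wrist's pose just before it. calibration takes no time and is no camera call; for the wrist camera it gives the pose at the moment of the call.
- manip.hand_in(): hands the job in, once; it reports no verdict.
The state is a dict: "clock": time; "joint_pos": joint angles; "joint_velocities": joint speeds; "tau": joint torques, N m; "position": TCP position; "ee_rot": TCP orientation; "ft_force": force on the tool from outside, world axes, zero at the start; "torque": the same for the moment, N m; "grip_width": opening from 0.0 (shut) to 1.0 (fully open).
Only numpy, scipy, OpenCV 4.12 (cv2) and the standard library are available. Lean on these libraries where they do the work, as an engineer would, in place of code of your own. Each camera call takes 0.05 s, during which the arm holds its last target.

### The job

Clear the bench: store every green finish tin that stands on it upright in a free well of the plywood crate, one tin to a well, fully down on its sunken plate. Some wells already hold a tin hidden under the grey dust plate, so press on the plates to feel which wells are free. Put the timber offcuts into the red scrap bin and the hand tools (marking gauge, sanding block) into the white tool tray, and leave the mug and the glue jar alone.

Things in the scene. Friction and masses are not known exactly. Their poses are not given: they have to be found in the camera images.
- crate: plywood storage crate fixed to the bench, 266 mm (x) by 180 mm (y) by 110 mm high, origin at the centre of its underside. Six square wells, 3 along x by 2 along y, 66 mm inside, 86 mm apart, each closed by a flat grey sprung dust plate 3 mm below the rim. In two or three wells a tin, loaded through the side hatch, stands hidden under the plate. Full and free wells look alike.
- cell0 (a point): centre of the mouth of crate well 0, at rim height, 110 mm above the bench; at (-86, -43) mm in the crate's frame, axes as the crate's. Pressed, the plate of a full well gives 7 mm and stops hard; that of a free well sinks 45 mm under less than 2 N (a tin's weight keeps it down) and springs back. A tin stored there has its underside 62 mm, its top 150 mm above the bench.
- cell1 (a point): centre of the mouth of crate well 1, at rim height, 110 mm above the bench; at (0, -43) mm in the crate's frame, axes as the crate's. Pressed, the plate of a full well gives 7 mm and stops hard; that of a free well sinks 45 mm under less than 2 N (a tin's weight keeps it down) and springs back. A tin stored there has its underside 62 mm, its top 150 mm above the bench.
- cell2 (a point): centre of the mouth of crate well 2, at rim height, 110 mm above the bench; at (86, -43) mm in the crate's frame, axes as the crate's. Pressed, the plate of a full well gives 7 mm and stops hard; that of a free well sinks 45 mm under less than 2 N (a tin's weight keeps it down) and springs back. A tin stored there has its underside 62 mm, its top 150 mm above the bench.
- cell3 (a point): centre of the mouth of crate well 3, at rim height, 110 mm above the bench; at (-86, 43) mm in the crate's frame, axes as the crate's. Pressed, the plate of a full well gives 7 mm and stops hard; that of a free well sinks 45 mm under less than 2 N (a tin's weight keeps it down) and springs back. A tin stored there has its underside 62 mm, its top 150 mm above the bench.
- cell4 (a point): centre of the mouth of crate well 4, at rim height, 110 mm above the bench; at (0, 43) mm in the crate's frame, axes as the crate's. Pressed, the plate of a full well gives 7 mm and stops hard; that of a free well sinks 45 mm under less than 2 N (a tin's weight keeps it down) and springs back. A tin stored there has its underside 62 mm, its top 150 mm above the bench.
- cell5 (a point): centre of the mouth of crate well 5, at rim height, 110 mm above the bench; at (86, 43) mm in the crate's frame, axes as the crate's. Pressed, the plate of a full well gives 7 mm and stops hard; that of a free well sinks 45 mm under less than 2 N (a tin's weight keeps it down) and springs back. A tin stored there has its underside 62 mm, its top 150 mm above the bench.
- tin_a: green round tin of wood finish with a paper band, a steel rim and a green lid, one of two or three standing on the bench (state None from the start: this one is absent). Plain cylinder 54 mm across, 88 mm tall, 0.3 to 0.55 kg; origin at the centre of its underside, z up. Goes into a free well of the crate.
- tin_b: green round tin of wood finish with a paper band, a steel rim and a green lid, one of two or three standing on the bench (state None from the start: this one is absent). Plain cylinder 54 mm across, 88 mm tall, 0.3 to 0.55 kg; origin at the centre of its underside, z up. Goes into a free well of the crate.
- tin_c: green round tin of wood finish with a paper band, a steel rim and a green lid, one of two or three standing on the bench (state None from the start: this one is absent). Plain cylinder 54 mm across, 88 mm tall, 0.3 to 0.55 kg; origin at the centre of its underside, z up. Goes into a free well of the crate.
- offcut_a: dark brown timber offcut, a scrap block 95 mm (x) by 40 mm (y) by 34 mm high, 0.09 kg, lying on the bench; origin at the centre of its underside. May be absent (None). Goes into the red scrap bin.
- offcut_b: mid-brown timber offcut, a scrap block 95 mm (x) by 40 mm (y) by 34 mm high, 0.09 kg, lying on the bench; origin at the centre of its underside. May be absent (None). Goes into the red scrap bin.
- gauge: marking gauge, a hand tool: dark fence block 28 mm (x) by 52 mm (y) by 40 mm high with a pale wooden beam 120 mm long (x), 18 mm square, through its middle (5 to 23 mm above the underside) and a brass screw head on top; 0.16 kg. Origin at the centre of the fence's underside. Can be gripped across the fence (y). May be absent (None). Goes into the white tool tray.
- sander: hand sanding block, a hand tool: cork base 100 mm (x) by 56 mm (y) by 22 mm high with a blue handle 80 mm (x) by 26 mm (y) on top, from 22 to 50 mm height; 0.15 kg. Origin at the centre of its underside. Grip the handle across y. May be absent (None). Goes into the white tool tray.
- scrap_bin: red open bin fixed to the bench, 145 mm (x) by 160 mm (y) by 60 mm high, 5 mm walls and floor, origin at the centre of its underside. For timber offcuts.
- tool_tray: white open tray fixed to the bench, 145 mm (x) by 160 mm (y) by 60 mm high, 5 mm walls and floor, origin at the centre of its underside. For hand tools. It and the red bin may have changed places.
- mug: blue mug, 76 mm across, 90 mm tall, standing on the far side of the bench; origin at the centre of its underside. Leave it alone.
- glue: squat white glue jar with an orange cap and a yellow band, 64 mm across, 85 mm tall, standing on the far side of the bench; origin at the centre of its underside. Leave it alone.

How it is judged:
By the outcome, as a careful person would: the job done as asked, in the order asked, and still so for the second after the job is handed in, with the robot touching nothing.
Of stock0, stock1, stock2, stock3, stock4, stock5 only 2 to 3 are there at a start; the rules pass over those that are not, and their reading is None.
Of tin_a, tin_b, tin_c only 2 to 3 are there at a start; the rules pass over those that are not, and their reading is None.
Of offcut_a, offcut_b, gauge, sander only 3 to 4 are there at a start; the rules pass over those that are not, and their reading is None.
At some moment in a run one of offcut_a, offcut_b, gauge, sander may be knocked a few centimetres aside while the robot is not near it.
It also fails if it takes over 210 s, if anything falls off the work surface, if the arm or the gripper's body presses on something with over 40 N, if the wrist force passes 120 N, or if a joint passes its speed limit or range.

## Working session

There is one attempt and no reset: what is moved stays moved. The work goes in short steps, Python scripts to look and compute and a tool call to move; the robot and the scene stay as the last step left them, time stands still between calls to the robot, and variables do not carry over. Pictures are saved under pics/ and viewed, and the job is handed in when it is done.

Besides the shell and the picture viewer there is one more tool, called after "Request:" as name(argument=value, ...) on one line, values as JSON. jog_arm: Moves the arm, as the interface text tells. Its arguments: {"type":"object","properties":{"steps":{"type":"array"},"grip_force":{"type":"number"}},"required":["steps"]}

```bash
mkdir -p pics; ls
cat > h.py <<'E'
import numpy as np,cv2
from workcell import manip
def snap(name,fn):
    cal=manip.calibration(name)
    im,d=manip.camera(name)
    cv2.imwrite(f'pics/{fn}.png',im[:,:,::-1]); np.savez(f'pics/{fn}.npz',im=im,d=d,K=cal['mtx'],T=cal['world_to_cam'])
    return im,d,np.array(cal['mtx']),np.array(cal['world_to_cam'])
def load(fn):
    z=np.load(f'pics/{fn}.npz'); return z['im'],z['d'],z['K'],z['T']
def world(u,v,d,K,T):
    u=np.asarray(u,float);v=np.asarray(v,float)
    p=np.stack([(u-K[0,2])/K[0,0]*d,(v-K[1,2])/K[1,1]*d,d*np.ones_like(u)],-1)
    return (p-T[:3,3])@T[:3,:3]
def ray(u,v,z,K,T):
    c=-T[:3,:3].T@T[:3,3]
    r=world(u,v,1.0,K,T)-c
    return c+r*((z-c[2])/r[...,2])[...,None]
E
python3 - <<'E'
from h import *
o=manip.get_obs();print(o)
for n in('top','side','wrist'):
    im,d,K,T=snap(n,n+'0');print(n,K,T)
E
```

```text
pics
{'clock': 0.0, 'joint_pos': array([ 1.1973765 ,  0.33286411, -0.0647064 ,  1.46095594,  0.02160392,
        1.34987465, -0.08848584]), 'joint_velocities': array([-0.00028884, -0.00179964,  0.00021244, -0.00039075,  0.00014412,
       -0.00053758,  0.00063619]), 'tau': array([-1.11773606e-03, -6.25446510e+01,  4.81463608e-02, -3.91613138e+01,
        1.60854904e-02,  9.96934745e-03, -2.28394617e-05]), 'position': array([ 0.21467079, -0.58660403,  0.24751379]), 'ee_rot': array([ 9.84651146e-01,  1.74532592e-01, -1.55465542e-04, -6.85767275e-04]), 'ft_force': array([ 0.59974204,  0.54602147, -0.24374765]), 'torque': array([0.01936916, 0.01977497, 0.04345044]), 'grip_width': 0.998325906754925}
top [[448.95531546   0.         273.49437286]
 [  0.         448.95531546 204.911671  ]
 [  0.           0.           1.        ]] [[ 0.0125689  -0.99991108 -0.00445558 -0.01359454]
 [-0.99821145 -0.01228684 -0.05850585  0.57947778]
 [ 0.05844591  0.00518297 -0.99827712  1.20253353]
 [ 0.          0.          0.          1.        ]]
side [[503.54417117   0.         278.66412812]
 [  0.         503.54417117 212.83414275]
 [  0.           0.           1.        ]] [[ 0.99917015 -0.037388    0.01615998 -0.59485295]
 [-0.01032275 -0.61624061 -0.78749029  0.07293299]
 [ 0.03940112  0.78666998 -0.61611517  1.32418438]
 [ 0.          0.          0.          1.        ]]
wrist [[324.67615698   0.         274.64005987]
 [  0.         324.67615698 209.48106015]
 [  0.           0.           1.        ]] [[ 3.42657987e-01 -9.39459833e-01 -8.51927364e-04 -6.25093316e-01]
 [-8.94786282e-01 -3.26639829e-01  3.04407508e-01 -3.88701156e-02]
 [-2.86256900e-01 -1.03545371e-01 -9.52541518e-01  3.79391139e-01]
 [ 0.00000000e+00  0.00000000e+00  0.00000000e+00  1.00000000e+00]]
```

View pics/top0.png

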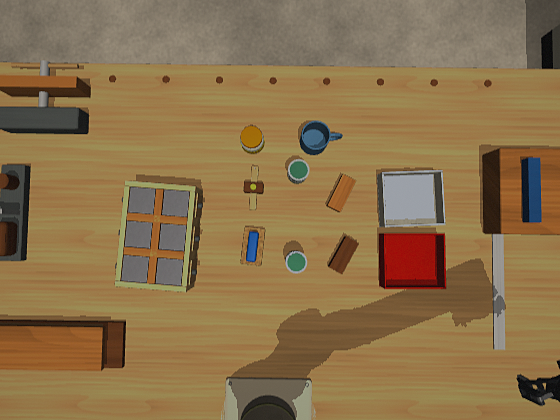

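View pics/side0.png

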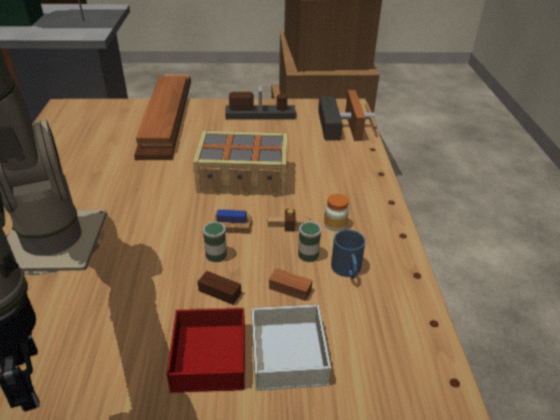

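View pics/wrist0.png

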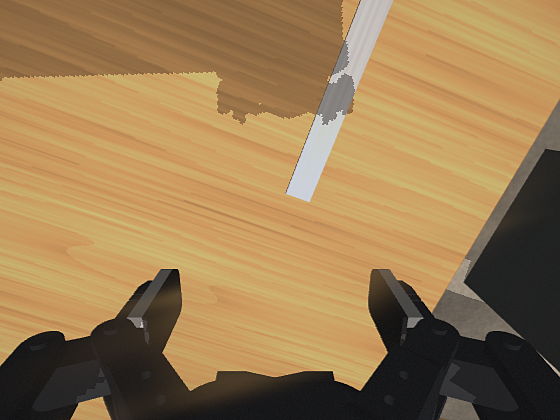

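The top view shows two tins at about (298,170) and (296,261) and offcuts at (341,193) and (343,253). The gauge is at (254,187), the sander at (252,246), the crate at (158,235), the tray at (411,198) and the bin at (412,260). Next I measure them with depth, ray casting and the side view.

```bash
cat > meas.py <<'E'
from h import *
def objs(fn,hmin=0.012,xr=(0.3,0.9),yr=(-0.5,0.55)):
    im,d,K,T=load(fn)
    vv,uu=np.mgrid[0:420,0:560]
    P=world(uu,vv,d,K,T)
    m=(d>0)&(P[...,2]>hmin)&(P[...,2]<0.3)&(P[...,0]>xr[0])&(P[...,0]<xr[1])&(P[...,1]>yr[0])&(P[...,1]<yr[1])
    n,l,st,c=cv2.connectedComponentsWithStats(m.astype(np.uint8),connectivity=4)
    for i in range(1,n):
        if st[i,4]<40: continue
        q=P[l==i]; zt=np.percentile(q[:,2],95)
        t=q[q[:,2]>zt-0.006]
        r=cv2.minAreaRect((t[:,:2]*1000).astype(np.float32))
        col=im[l==i].mean(0).astype(int)
        print('px',c[i].astype(int),'n',st[i,4],'zt %.3f'%zt,'rect mm',np.round(r[0],1),np.round(r[1],1),'ang %.1f'%r[2],'med',np.round(np.median(t,0)*1000),col)
E
python3 - <<'E'
from meas import *
objs('top0');print();objs('side0')
E
```

```text
px [74 86] n 377 zt 0.093 rect mm [887.7 528.9] [41.5 24. ] ang 89.8 med [888. 529.  91.] [93 57 27]
px [ 75 119] n 585 zt 0.073 rect mm [800.4 529.5] [57.7 41. ] ang 0.7 med [801. 529.  71.] [50 51 49]
px [317 135] n 553 zt 0.092 rect mm [ 758.7 -112.9] [73.7 74.2] ang 46.7 med [ 758. -114.   90.] [41 60 74]
px [251 139] n 528 zt 0.088 rect mm [752.8  53.8] [54.9 52.1] ang 1.7 med [754.  54.  85.] [143 105  29]
px [297 170] n 415 zt 0.093 rect mm [668.7 -69.8] [52.1 54. ] ang 0.0 med [668. -68.  89.] [ 87 118  99]
px [253 187] n 438 zt 0.051 rect mm [627.   49.4] [16.1 13.6] ang 5.6 med [627.  48.  52.] [123  98  55]
px [413 195] n 1070 zt 0.062 rect mm [ 600.9 -372. ] [145.5 160.8] ang 2.3 med [ 598. -373.   59.] [99 98 93]
px [340 192] n 555 zt 0.038 rect mm [ 615.3 -187.6] [39.8 94.4] ang 63.7 med [ 615. -188.   34.] [147  91  41]
px [158 235] n 8369 zt 0.113 rect mm [495.  288.9] [181. 266.] ang 86.0 med [494. 289. 109.] [122 108  84]
px [252 245] n 772 zt 0.053 rect mm [468.8  49. ] [25.7 78.3] ang 84.6 med [471.  49.  50.] [100  94  90]
px [415 262] n 1102 zt 0.062 rect mm [ 4
[... 760 characters left out ...]
61.9] ang 3.0 med [432. -69.  91.] [80 78 75]
px [301 232] n 1181 zt 0.092 rect mm [667.2 -70.1] [58.9 51.9] ang 85.0 med [667. -73.  91.] [93 85 65]
px [347 251] n 1298 zt 0.092 rect mm [ 757.5 -113.5] [76.9 74.3] ang 83.7 med [ 759. -117.   91.] [50 56 63]
px [290 282] n 806 zt 0.039 rect mm [ 614.2 -189.1] [44.  96.4] ang 64.5 med [ 615. -191.   36.] [118  75  46]
px [219 285] n 816 zt 0.039 rect mm [ 448.6 -196. ] [44.3 97.3] ang 61.3 med [ 449. -197.   36.] [68 41 26]
px [290 346] n 2853 zt 0.063 rect mm [ 600.5 -373.5] [145.1 163.6] ang 2.7 med [ 603. -397.   61.] [117 115 105]
px [205 349] n 3000 zt 0.063 rect mm [ 436.6 -376. ] [144.8 164.1] ang 0.8 med [ 433. -402.   61.] [74 18 15]
```

```bash
cat > go.py <<'E'
# usage: go.py yaw_deg x,y,z [x,y,z ...] (mm): shifts in current tool axes from measured pose
import sys
from h import *
from scipy.spatial.transform import Rotation as Rn
o=manip.get_obs();R=Rn.from_quat(o['ee_rot']).as_matrix();p=o['position']
yaw=np.degrees(np.arctan2(R[1,0],R[0,0]))
print('t %.2f'%o['clock'],'tcp',np.round(p*1000,1),'yaw %.1f'%yaw,'tilt',np.round(R[:,2],3),'F',np.round(o['ft_force'],1),'grip %.3f'%o['grip_width'],'q',np.round(o['joint_pos'],2))
if len(sys.argv)>1:
    t=yaw-float(sys.argv[1]); print('twist %.3f'%np.radians((t+180)%360-180))
    for a in sys.argv[2:]:
        w=np.array([float(s) for s in a.split(',')])/1000
        print(a,np.round(R.T@(w-p),4))
E
python3 go.py 86 500,-100,250 406,252,160
```

```text
t 0.15 tcp [ 214.7 -586.7  247.7] yaw 20.1 tilt [-0.     0.001 -1.   ] F [-0.1  0.4  0.2] grip 1.000 q [ 1.2   0.33 -0.06  1.46  0.02  1.35 -0.09]
twist -1.150
500,-100,250 [ 0.4352 -0.359  -0.0019]
406,252,160 [ 0.4679 -0.7218  0.0884]
```

Request:
jog_arm(steps=[0,0.435,-0.359,0,-1.15,0,0.435,-0.359,0,-1.15,0,0.435,-0.359,0,-1.15,0,0.435,-0.359,0,-1.15,0,0.435,-0.359,0,-1.15,0,0.435,-0.359,0,-1.15,0,0.435,-0.359,0,-1.15,0,0.435,-0.359,0,-1.15,0,0.435,-0.359,0,-1.15,0,0.435,-0.359,0,-1.15])

```text
clock: 1.15
position: [0.4681, -0.1537, 0.2484]
ee_rot: [0.731, 0.682, -0.0, 0.0]
ft_force: [0.9, -1.0, 1.0]
grip_width: -0.002
```

```bash
python3 go.py 86 406,252,160
```

```text
t 1.15 tcp [ 468.1 -153.7  248.4] yaw 86.0 tilt [ 0.    -0.001 -1.   ] F [ 0.9 -1.   1. ] grip -0.002 q [ 0.76  0.07 -0.55  1.78  0.04  1.3   0.12]
twist -0.000
406,252,160 [ 0.4004 -0.0904  0.0882]
```

Request:
jog_arm(steps=[0,0.4,-0.09,0,0,0,0.4,-0.09,0,0,0,0.4,-0.09,0,0,0,0.4,-0.09,0,0,0,0.4,-0.09,0.02,0,0,0.4,-0.09,0.04,0,0,0.4,-0.09,0.06,0,0,0.4,-0.09,0.09,0,0,0.4,-0.09,0.09,0,0,0.4,-0.09,0.09,0])

```text
clock: 2.15
position: [0.4027, 0.2526, 0.1556]
ee_rot: [0.729, 0.684, -0.002, -0.002]
ft_force: [-0.6, -0.4, 0.3]
grip_width: 0.002
```

```bash
python3 go.py 86 406,252,112
```

```text
t 2.15 tcp [402.7 252.6 155.6] yaw 86.3 tilt [-0.005  0.001 -1.   ] F [-0.6 -0.4  0.3] grip 0.002 q [ 0.27  0.2  -1.    1.92  0.18  1.13 -0.86]
twist 0.006
406,252,112 [-0.0004  0.0035  0.0435]
```

Request:
jog_arm(steps=[0,0,0.003,0.015,0,0,0,0.003,0.025,0,0,0,0.003,0.03,0,0,0,0.003,0.034,0,0,0,0.003,0.037,0,0,0,0.003,0.04,0,0,0,0.003,0.042,0,0,0,0.003,0.043,0,0,0,0.003,0.043,0,0,0,0.003,0.043,0])

```text
clock: 3.15
position: [0.4088, 0.2496, 0.1154]
ee_rot: [0.731, 0.682, 0.0, 0.0]
ft_force: [0.1, -0.2, 0.6]
grip_width: -0.001
```

```bash
python3 go.py 86 406,252,105; python3 -c "
from h import *
snap('wrist','w1');snap('side','s1')"
```

```text
t 3.15 tcp [408.8 249.6 115.4] yaw 86.0 tilt [ 0.  0. -1.] F [ 0.1 -0.2  0.6] grip -0.001 q [ 0.24  0.27 -0.97  1.95  0.25  1.05 -0.91]
twist -0.000
406,252,105 [ 0.0022 -0.003   0.0104]
```

View pics/s1.png

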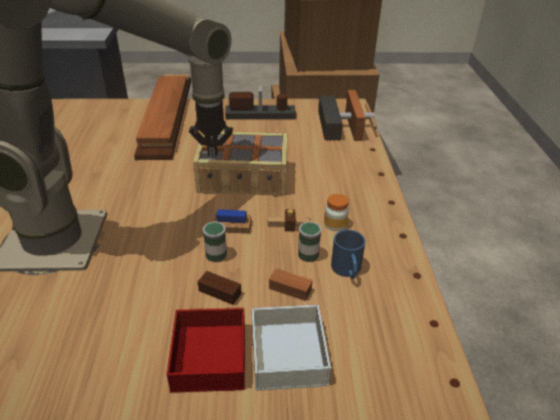

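View pics/w1.png

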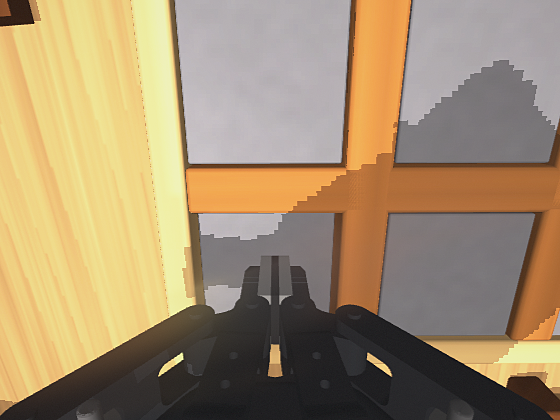

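Request:
jog_arm(steps=[0,0.002,-0.002,0.002,0,0,0.002,-0.002,0.003,0,0,0.002,-0.002,0.004,0,0,0.002,-0.002,0.005,0,0,0.002,-0.002,0.006,0,0,0.002,-0.002,0.007,0,0,0.002,-0.002,0.008,0,0,0.002,-0.002,0.009,0,0,0.002,-0.002,0.009,0,0,0.002,-0.002,0.009,0])

```text
clock: 4.25
position: [0.4069, 0.2516, 0.1062]
ee_rot: [0.731, 0.682, -0.0, 0.0]
ft_force: [-0.1, 0.4, 1.3]
grip_width: 0.0
```

```bash
python3 -c "
from h import *
snap('wrist','w2')"
```

```text
(no output)
```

View pics/w2.png

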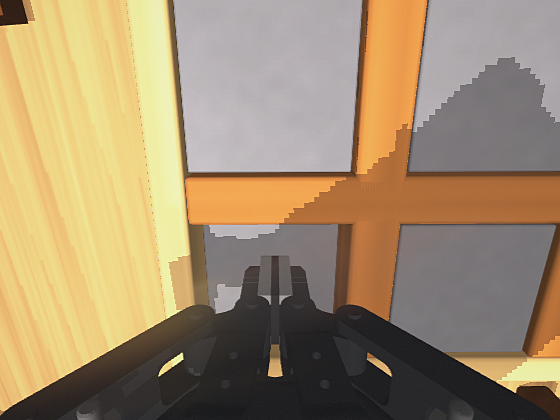

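Request:
jog_arm(steps=[0,0,0,-0.036,0,0,0,0,-0.036,0,0,0,0.043,-0.036,0,0,0,0.085,-0.036,0,0,0,0.085,-0.036,0,0,0,0.085,-0.02,0,0,0,0.085,-0.012,0,0,0,0.085,-0.006,0,0,0,0.085,-0.003,0,0,0,0.085,-0.002,0])

```text
clock: 5.3
position: [0.4911, 0.2458, 0.108]
ee_rot: [0.731, 0.682, -0.0, 0.0]
ft_force: [0.2, -0.2, 1.5]
grip_width: -0.004
```

```bash
python3 go.py 86 492,246,108 577,240,108
```

```text
t 5.30 tcp [491.1 245.8 108. ] yaw 86.0 tilt [-0.    -0.001 -1.   ] F [ 0.2 -0.2  1.5] grip -0.004 q [ 0.19  0.44 -0.89  1.79  0.38  1.1  -0.9 ]
twist 0.000
492,246,108 [0.0003 0.0009 0.    ]
577,240,108 [ 0.0002  0.0861 -0.    ]
```

Request:
jog_arm(steps=[0,0,0,-0.036,0,0,0,0,-0.036,0,0,0,0.043,-0.036,0,0,0,0.086,-0.036,0,0,0,0.086,-0.036,0,0,0,0.086,-0.02,0,0,0,0.086,-0.012,0,0,0,0.086,-0.006,0,0,0,0.086,-0.002,0,0,0,0.086,0,0])

```text
clock: 6.3
position: [0.5766, 0.2402, 0.1166]
ee_rot: [0.731, 0.682, -0.0, 0.002]
ft_force: [-38.0, -24.3, 95.5]
grip_width: -0.001
```

```bash
python3 go.py 86
```

```text
t 6.30 tcp [576.6 240.2 116.6] yaw 86.0 tilt [ 0.003 -0.004 -1.   ] F [-38.  -24.3  95.5] grip -0.001 q [ 0.15  0.57 -0.83  1.58  0.45  1.19 -0.84]
twist 0.001
```

Request:
jog_arm(steps=[0,0,0,-0.05,0,0,0,0,-0.09,0,0,0,0,-0.09,0,0.085,-0.314,-0.123,-0.09,0,0.085,-0.314,-0.123,-0.09,0,0.085,-0.314,-0.123,-0.09,0,0.085,-0.314,-0.123,-0.09,0,0.085,-0.314,-0.123,-0.09,0,0.085,-0.314,-0.123,-0.09,0,0.085,-0.314,-0.123,-0.09,0])

```text
clock: 7.3
position: [0.4302, -0.0675, 0.1972]
ee_rot: [0.732, 0.681, -0.001, 0.0]
ft_force: [0.3, -0.5, 0.3]
grip_width: 0.998
```

```bash
python3 go.py 86 432,-65,130 432,-65,72; python3 -c "
from h import *
snap('wrist','w3')"
```

```text
t 7.30 tcp [430.2 -67.5 197.2] yaw 85.9 tilt [-0.001 -0.002 -1.   ] F [ 0.3 -0.5  0.3] grip 0.998 q [ 0.89 -0.01 -0.82  1.96 -0.01  1.19  0.  ]
twist -0.003
432,-65,130 [0.0028 0.0017 0.0672]
432,-65,72 [0.0029 0.0017 0.1252]
```

View pics/w3.png

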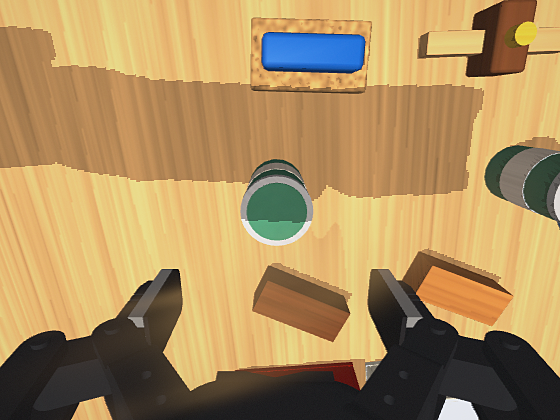

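```bash
python3 -c "
from h import *
im,d,K,T=load('w3')
print(ray(277,212,0.088,K,T)*1000, world(277,212,d[212,277],K,T)*1000)
from meas import objs
objs('w3',0.02)"
```

```text
[431.99937969 -67.55222145  88.        ] [432.01217783 -67.31137957  88.72954392]
px [498  38] n 5556 zt 0.051 rect mm [625.8  46.6] [15.7 17. ] ang 88.3 med [624.  47.  51.] [158 120  69]
px [309  54] n 8249 zt 0.050 rect mm [468.  47.] [26.2 80. ] ang 84.3 med [467.  47.  49.] [131 136 146]
px [532 180] n 3550 zt 0.087 rect mm [643.8 -74.4] [ 9.4 40.4] ang 8.4 med [642. -73.  86.] [96 98 87]
px [276 204] n 4651 zt 0.089 rect mm [431.4 -67.3] [55.3 54.9] ang 60.5 med [432. -66.  88.] [106 137 117]
px [292 364] n 46736 zt 0.269 rect mm [432.3 -54.5] [ 14.7 131.8] ang 86.0 med [432. -53. 267.] [57 47 39]
px [300 308] n 3570 zt 0.035 rect mm [ 448.1 -196.5] [41.2 95.6] ang 61.2 med [ 447. -194.   34.] [143  94  57]
```

Request:
jog_arm(steps=[0.085,0.001,0.002,0.05,0,0.085,0.001,0.002,0.08,0,0.085,0.001,0.002,0.11,0,0.085,0.001,0.002,0.125,0,0.085,0.001,0.002,0.125,0,0.04,0.001,0.002,0.125,0,0.04,0.001,0.002,0.125,0,0.04,0.001,0.002,0.125,0,0.04,0.001,0.002,0.125,0,0.04,0.001,0.002,0.125,0], grip_force=40)

```text
clock: 8.35
position: [0.4351, -0.0642, 0.0743]
ee_rot: [0.731, 0.682, -0.0, 0.001]
ft_force: [-3.2, 0.4, 5.8]
grip_width: 0.623
```

```bash
python3 go.py 86 432,-67,225 406,252,225
```

```text
t 8.35 tcp [435.1 -64.2  74.3] yaw 86.0 tilt [ 0.001 -0.001 -1.   ] F [-3.2  0.4  5.8] grip 0.623 q [ 0.82  0.2  -0.82  2.08  0.18  0.93 -0.17]
twist -0.000
432,-67,225 [-0.0032 -0.0028 -0.1507]
406,252,225 [ 0.3132 -0.0511 -0.1511]
```

Request:
jog_arm(steps=[0.04,0,0,-0.05,0,0.04,0,0,-0.1,0,0.04,0,0,-0.15,0,0.04,0.313,-0.051,-0.151,0,0.04,0.313,-0.051,-0.151,0,0.04,0.313,-0.051,-0.151,0,0.04,0.313,-0.051,-0.151,0,0.04,0.313,-0.051,-0.151,0,0.04,0.313,-0.051,-0.151,0,0.04,0.313,-0.051,-0.151,0])

```text
clock: 9.35
position: [0.4041, 0.2567, 0.2251]
ee_rot: [0.73, 0.684, 0.001, -0.0]
ft_force: [-0.2, -0.4, -4.3]
grip_width: 0.619
```

```bash
python3 go.py 86 406,252,180 406,252,136; python3 -c "
from h import *
snap('wrist','w4');snap('top','t4');snap('side','s4')
from meas import objs
objs('t4')"
```

```text
t 9.35 tcp [404.1 256.7 225.1] yaw 86.3 tilt [ 0.001  0.002 -1.   ] F [-0.2 -0.4 -4.3] grip 0.619 q [ 0.5   0.17 -1.24  1.82  0.16  1.27 -0.84]
twist 0.005
406,252,180 [-0.0047  0.0021  0.0451]
406,252,136 [-0.0048  0.0021  0.0891]
px [74 86] n 375 zt 0.093 rect mm [888.1 529.6] [24.  40.9] ang 0.5 med [888. 530.  90.] [95 58 28]
px [ 75 119] n 583 zt 0.073 rect mm [800.7 529. ] [41.8 57.3] ang 89.9 med [799. 530.  70.] [52 53 50]
px [317 135] n 555 zt 0.091 rect mm [ 758.7 -113.1] [73.6 74.5] ang 43.8 med [ 760. -111.   90.] [42 62 76]
px [251 139] n 531 zt 0.088 rect mm [753.6  53.7] [52.7 52. ] ang 1.2 med [754.  54.  85.] [147 107  29]
px [297 170] n 415 zt 0.092 rect mm [668.6 -69.6] [52.1 53.9] ang 1.0 med [669. -70.  89.] [ 89 121 102]
px [253 187] n 438 zt 0.051 rect mm [626.1  47.4] [22.9 14.9] ang 47.1 med [627.  48.  51.] [127 102  57]
px [413 195] n 1077 zt 0.062 rect mm [ 601.  -372.3] [145. 161.] ang 2.6 med [ 599. -373.   60.] [101 100  96]
px [340 192] n 557 zt 0.038 rect mm [ 615.3 -187.6] [39.6 94.8] ang 64.0 med [ 615. -187.   35.] [151  93  42]
px [161 230] n 7278 zt 0.234 rect mm [408.7 243.4] [118.5  31.9] ang 2.0 med [418. 243. 243.] [103  93  72]
px [252 245] n 772 zt 0.053 rect mm [469.5  49.2] [25.3 78.7] ang 84.0 med [470.  49.  50.] [102  96  92]
px [415 262] n 1092 zt 0.062 rect mm [ 437.  -374.8] [142.6 161.3] ang 0.7 med [ 439. -376.   60.] [83 16 12]
px [343 254] n 573 zt 0.038 rect mm [ 449.2 -194.2] [40.5 94.5] ang 61.2 med [ 450. -195.   35.] [90 52 27]
```

View pics/w4.png

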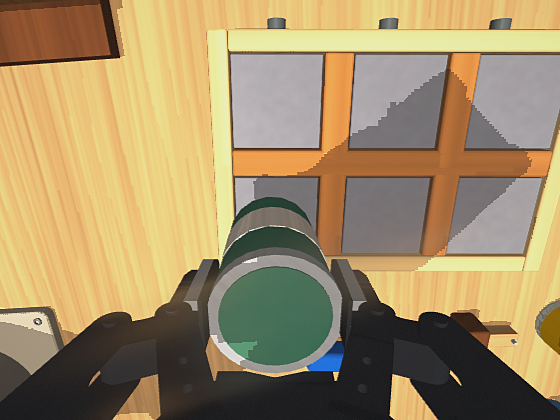

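View pics/s4.png

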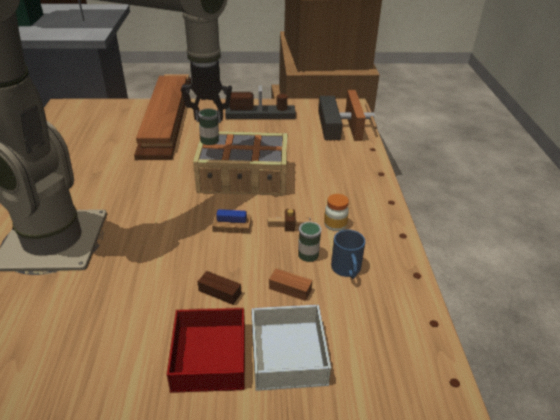

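```bash
python3 -c "
from h import *
im,d,K,T=load('w4')
for p in[(235,177),(316,177),(231,54),(323,54),(321,148),(233,148),(355,53),(448,54),(440,149),(348,177),(432,178),(423,254),(343,254)]: print(p,np.round(ray(*p,0.11,K,T)*1000,1))
g=(im[...,1].astype(int)>im[...,0]+20)&(im[...,1]>im[...,2])&(d>0.0)
vv,uu=np.mgrid[0:420,0:560];P=world(uu,vv,d,K,T)
m=(P[...,2]>0.22)&(uu>205)&(uu<345)&(vv>245)&(vv<375)
q=P[m];print(len(q),q[:,2].max());
m&=abs(P[...,2]-np.median(q[:,2]))<0.004
q=P[m];print(np.median(q,0),cv2.minEnclosingCircle((q[:,:2]*1000).astype(np.float32)),(q.min(0)+q.max(0))/2)
"
```

```text
(235, 177) [376.3 284.9 110. ]
(316, 177) [437.2 280.9 110. ]
(231, 54) [382.3 369.1 110. ]
(323, 54) [444.2 365.  110. ]
(321, 148) [441.4 302.3 110. ]
(233, 148) [377.1 306.5 110. ]
(355, 53) [465.7 364.2 110. ]
(448, 54) [528.4 359.4 110. ]
(440, 149) [528.6 295.8 110. ]
(348, 177) [461.2 279.3 110. ]
(432, 178) [524.5 274.3 110. ]
(423, 254) [522.2 211.5 110. ]
(343, 254) [457.3 215.8 110. ]
15391 0.35039867081051584
[0.40412196 0.2560177  0.23971606] ((404.19622802734375, 254.4906005859375), 30.216331481933594) [0.40453385 0.25297376 0.23965652]
```

Request:
jog_arm(steps=[0.04,-0.003,0.002,0.02,0.005,0.04,-0.003,0.002,0.03,0.005,0.04,-0.003,0.002,0.035,0.005,0.04,-0.003,0.002,0.035,0.005,0.04,-0.003,0.002,0.035,0.005,0.04,-0.003,0.002,0.035,0.005,0.04,-0.003,0.002,0.035,0.005,0.04,-0.003,0.002,0.035,0.005,0.04,-0.003,0.002,0.035,0.005,0.04,-0.003,0.002,0.035,0.005])

```text
clock: 10.5
position: [0.4077, 0.2486, 0.1893]
ee_rot: [0.733, 0.68, 0.0, 0.0]
ft_force: [-0.4, 0.0, -4.9]
grip_width: 0.622
```

```bash
python3 go.py 86 406,253.5,137
```

```text
t 10.50 tcp [407.7 248.6 189.3] yaw 85.7 tilt [ 0. -0. -1.] F [-0.4  0.  -4.9] grip 0.622 q [ 0.47  0.21 -1.21  1.87  0.21  1.2  -0.88]
twist -0.005
406,253.5,137 [ 0.0047 -0.0021  0.0523]
```

Request:
jog_arm(steps=[0.04,0.005,-0.002,0,-0.005,0.04,0.005,-0.002,0.008,-0.005,0.04,0.005,-0.002,0.016,-0.005,0.04,0.005,-0.002,0.024,-0.005,0.04,0.005,-0.002,0.032,-0.005,0.04,0.005,-0.002,0.04,-0.005,0.04,0.005,-0.002,0.046,-0.005,0.04,0.005,-0.002,0.05,-0.005,0.04,0.005,-0.002,0.052,-0.005,0.04,0.005,-0.002,0.052,-0.005])

```text
clock: 11.5
position: [0.406, 0.2537, 0.1371]
ee_rot: [0.731, 0.682, -0.0, -0.0]
ft_force: [-0.4, 0.0, -2.5]
grip_width: 0.619
```

```bash
python3 go.py 86 406,253.5,137;python3 -c "
from h import *
snap('wrist','w5')"
```

```text
t 11.50 tcp [406.  253.7 137.1] yaw 86.0 tilt [-0. -0. -1.] F [-0.4  0.  -2.5] grip 0.619 q [ 0.39  0.3  -1.16  1.93  0.31  1.11 -0.96]
twist -0.000
406,253.5,137 [-0.0002  0.0001  0.0001]
```

View pics/w5.png

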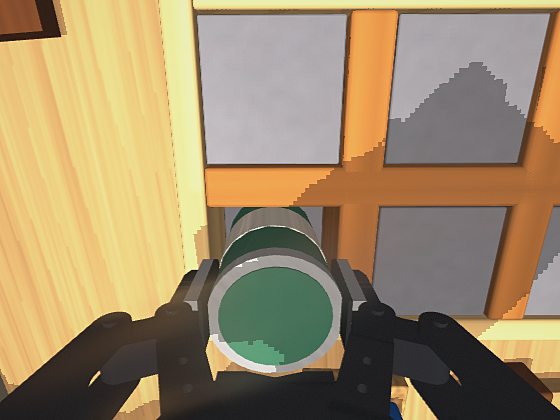

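Request:
jog_arm(steps=[0.068,0,0,0,0,0.068,0,0,0,0,0.068,0,0,0,0,0.068,0,0,0,0,0.068,0,0,-0.03,0,0.068,0,0,-0.06,0,0.068,0,0,-0.09,0,0.068,0,0,-0.1,0,0.068,0,0,-0.1,0,0.068,0,0,-0.1,0])

```text
clock: 12.55
position: [0.4059, 0.2533, 0.2364]
ee_rot: [0.732, 0.682, -0.0, 0.0]
ft_force: [0.3, -0.7, -0.3]
grip_width: 0.794
```

```bash
python3 go.py 40 668,-70,200;python3 -c "
from h import *
snap('wrist','w6');snap('side','s6')
from meas import objs
objs('s6');objs('w6',.1)"
```

```text
t 12.55 tcp [405.9 253.3 236.4] yaw 86.0 tilt [-0.001 -0.001 -1.   ] F [ 0.3 -0.7 -0.3] grip 0.794 q [ 0.52  0.16 -1.24  1.8   0.15  1.29 -0.83]
twist 0.802
668,-70,200 [-0.304   0.2842  0.0365]
px [223 102] n 205 zt 0.298 rect mm [452.4 249.2] [37.9 42. ] ang 83.5 med [442. 238. 297.] [48 41 34]
px [190 102] n 193 zt 0.297 rect mm [362.1 250.9] [23.7 43.3] ang 77.9 med [352. 245. 295.] [50 41 34]
px [357 124] n 234 zt 0.095 rect mm [885.7 525.5] [25.2 44. ] ang 5.1 med [888. 526.  93.] [87 56 35]
px [332 127] n 380 zt 0.075 rect mm [800.  527.4] [44.5 55.6] ang 88.5 med [800. 527.  73.] [53 47 41]
px [240 161] n 5385 zt 0.132 rect mm [403.8 249.4] [54.3 59.4] ang 3.4 med [404. 236. 152.] [101  84  63]
px [336 210] n 733 zt 0.089 rect mm [752.2  52.2] [55.9 55.6] ang 32.1 med [752.  50.  87.] [136 100  64]
px [231 219] n 726 zt 0.054 rect mm [468.8  46.5] [32.2 78.3] ang 80.9 med [466.  44.  52.] [83 72 78]
px [301 232] n 1193 zt 0.093 rect mm [668.8 -70.1] [55.7 55.1] ang 38.7 med [667. -74.  91.] [94 86 66]
px [347 251] n 1297 zt 0.092 rect mm [ 758.5 -114.1] [76.3 74.9] ang 62.4 m
[... 196 characters left out ...]
 [42.8 96.4] ang 60.4 med [ 449. -198.   37.] [70 42 27]
px [290 346] n 2856 zt 0.063 rect mm [ 600.6 -373.8] [145.4 162.6] ang 2.7 med [ 603. -393.   61.] [118 116 107]
px [205 349] n 2998 zt 0.063 rect mm [ 436.4 -376.4] [144.8 164.4] ang 1.0 med [ 434. -397.   62.] [76 19 15]
px [383 139] n 77461 zt 0.149 rect mm [402.8 250.3] [55.2 55.5] ang 39.8 med [403. 252. 150.] [172 155 125]
px [117 350] n 14115 zt 0.298 rect mm [364.6 261. ] [49.4 22.5] ang 4.9 med [352. 269. 296.] [54 47 41]
px [431 350] n 14128 zt 0.298 rect mm [447.8 255.5] [22.3 49.1] ang 76.3 med [461. 261. 297.] [40 38 38]
px [274 383] n 2895 zt 0.300 rect mm [406.9 263.4] [ 3.6 36.7] ang 86.9 med [407. 263. 297.] [50 42 36]
```

View pics/w6.png

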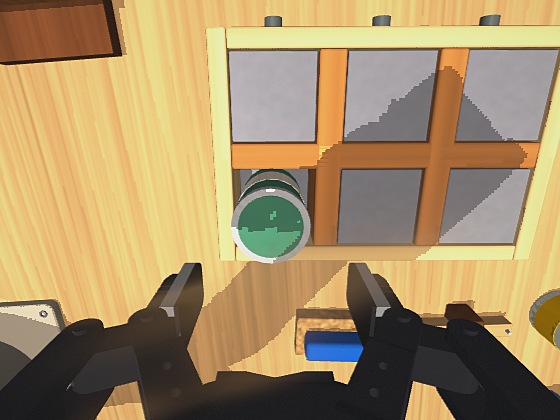

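Request:
jog_arm(steps=[0.07,-0.304,0.284,0,0,0.07,-0.304,0.284,0,0,0.07,-0.304,0.284,0,0,0.07,-0.304,0.284,0,0,0.07,-0.304,0.284,0,0,0.07,-0.304,0.284,0,0,0.07,-0.304,0.284,0,0,0.07,-0.304,0.284,0,0,0.07,-0.304,0.284,0,0,0.07,-0.304,0.284,0,0])

```text
clock: 13.65
position: [0.6687, -0.0723, 0.2344]
ee_rot: [0.733, 0.68, -0.001, -0.001]
ft_force: [-0.5, 1.4, 0.1]
grip_width: 0.822
```

```bash
python3 -c "
from h import *
snap('wrist','w7')
from meas import objs
objs('w7',.02)";python3 go.py 86 668,-70,200 668,-70,75
```

```text
px [364  38] n 5907 zt 0.086 rect mm [752.3  49. ] [49.2 56. ] ang 85.8 med [752.  52.  84.] [222 164  36]
px [220  62] n 3928 zt 0.051 rect mm [626.1  47. ] [15.6 15.8] ang 52.9 med [626.  47.  51.] [190 156  93]
px [57 75] n 6408 zt 0.050 rect mm [469.3  47.1] [26.  79.2] ang 84.3 med [471.  47.  49.] [133 137 144]
px [273 192] n 3551 zt 0.089 rect mm [667.5 -70.8] [55.4 54.9] ang 85.0 med [668. -70.  88.] [ 99 128 110]
px [420 321] n 20240 zt 0.298 rect mm [711.1 -69.9] [20.9 51.3] ang 76.7 med [724. -65. 296.] [52 52 54]
px [157 345] n 26650 zt 0.298 rect mm [645.1 -61.5] [85.8 20.4] ang 5.0 med [649. -61. 297.] [83 62 49]
t 13.70 tcp [668.  -69.6 235.2] yaw 85.9 tilt [-0.003  0.001 -1.   ] F [-1.2  0.7  0.4] grip 0.819 q [ 0.64  0.61 -0.93  1.3   0.48  1.46 -0.32]
twist -0.001
668,-70,200 [-0.0004  0.0001  0.0352]
668,-70,75 [-0.0005  0.0005  0.1602]
```

Request:
jog_arm(steps=[0.072,-0.001,0,0.04,0,0.072,-0.001,0,0.08,0,0.072,-0.001,0,0.12,0,0.072,-0.001,0,0.145,0,0.072,-0.001,0,0.16,0,0.072,-0.001,0,0.16,0,0.04,-0.001,0,0.16,0,0.04,-0.001,0,0.16,0,0.04,-0.001,0,0.16,0,0.04,-0.001,0,0.16,0])

```text
clock: 14.7
position: [0.6688, -0.0698, 0.0793]
ee_rot: [0.731, 0.682, 0.001, 0.001]
ft_force: [-2.9, 1.4, 6.5]
grip_width: 0.623
```

```bash
python3 go.py 86 492,247,230
```

```text
t 14.70 tcp [668.8 -69.8  79.3] yaw 86.0 tilt [ 0.002  0.    -1.   ] F [-2.9  1.4  6.5] grip 0.623 q [ 0.63  0.74 -0.87  1.47  0.58  1.21 -0.39]
twist 0.000
492,247,230 [ 0.3037 -0.1981 -0.1511]
```

Request:
jog_arm(steps=[0.04,0,0,-0.05,0,0.04,0,0,-0.1,0,0.04,0,0,-0.15,0,0.04,0.15,-0.1,-0.15,0,0.04,0.304,-0.198,-0.15,0,0.04,0.304,-0.198,-0.15,0,0.04,0.304,-0.198,-0.15,0,0.04,0.304,-0.198,-0.15,0,0.04,0.304,-0.198,-0.15,0,0.04,0.304,-0.198,-0.15,0])

```text
clock: 15.7
position: [0.4967, 0.2368, 0.2276]
ee_rot: [0.732, 0.682, 0.0, 0.001]
ft_force: [1.0, -0.6, -4.7]
grip_width: 0.616
```

Request:
jog_arm(steps=[0.04,0,0,0,0,0.04,0,0,0,0,0.04,0,0,0,0,0.04,0,0,0,0,0.04,0,0,0,0,0.04,0,0,0,0,0.04,0,0,0,0,0.04,0,0,0,0,0.04,0,0,0,0,0.04,0,0,0,0])

```text
clock: 16.7
position: [0.498, 0.2356, 0.2273]
ee_rot: [0.731, 0.682, 0.0, 0.0]
ft_force: [0.3, -0.1, -4.2]
grip_width: 0.615
```

```bash
python3 -c "
from h import *
im,d,K,T=snap('wrist','w8')
vv,uu=np.mgrid[0:420,0:560];P=world(uu,vv,d,K,T)
m=(P[...,2]>0.2)&(uu>205)&(uu<345)&(vv>245)&(vv<375)
q=P[m];m&=abs(P[...,2]-np.median(q[:,2]))<0.004
q=P[m];print(np.median(q,0),cv2.minEnclosingCircle((q[:,:2]*1000).astype(np.float32)))
"; python3 go.py 86 491.5,247,190  491.5,247,140
```

```text
[0.49804809 0.2368233  0.23657001] ((498.2525329589844, 235.86109924316406), 30.177852630615234)
t 16.75 tcp [498.  235.6 227.3] yaw 86.0 tilt [ 0. -0. -1.] F [-0.2 -0.3 -6. ] grip 0.615 q [ 0.38  0.37 -1.11  1.65  0.34  1.33 -0.85]
twist -0.000
491.5,247,190 [ 0.011  -0.0073  0.0373]
491.5,247,140 [ 0.011  -0.0073  0.0873]
```

View pics/w8.png

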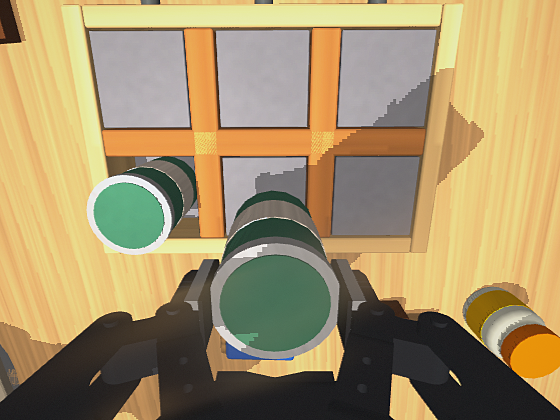

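Request:
jog_arm(steps=[0.04,0.0095,-0.007,0,0,0.04,0.0095,-0.007,0.015,0,0.04,0.0095,-0.007,0.03,0,0.04,0.0095,-0.007,0.04,0,0.04,0.0095,-0.007,0.05,0,0.04,0.0095,-0.007,0.06,0,0.04,0.0095,-0.007,0.07,0,0.04,0.0095,-0.007,0.078,0,0.04,0.0095,-0.007,0.084,0,0.04,0.0095,-0.007,0.085,0])

```text
clock: 17.75
position: [0.4916, 0.2454, 0.1416]
ee_rot: [0.731, 0.682, -0.0, -0.0]
ft_force: [-0.9, -0.6, -3.4]
grip_width: 0.62
```

```bash
python3 go.py 86 491.5,247,140;python3 -c "
from h import *
snap('wrist','w9')"
```

```text
t 17.75 tcp [491.6 245.4 141.6] yaw 86.0 tilt [-0. -0. -1.] F [-0.9 -0.6 -3.4] grip 0.620 q [ 0.32  0.46 -1.06  1.75  0.43  1.19 -0.93]
twist -0.000
491.5,247,140 [ 0.0016 -0.0003  0.0016]
```

View pics/w9.png

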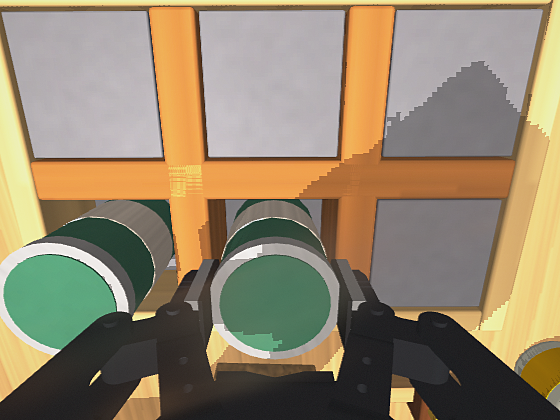

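Second tin is in well 1. I'm opening only slightly, because of the neighbouring tin, and lifting.

Request:
jog_arm(steps=[0.064,0,0,0,0,0.064,0,0,0,0,0.064,0,0,0,0,0.064,0,0,0,0,0.064,0,0,-0.02,0,0.064,0,0,-0.05,0,0.064,0,0,-0.08,0,0.064,0,0,-0.1,0,0.064,0,0,-0.1,0,0.064,0,0,-0.1,0])

```text
clock: 18.8
position: [0.4918, 0.2454, 0.2422]
ee_rot: [0.731, 0.682, 0.0, 0.0]
ft_force: [-0.3, -0.6, -0.7]
grip_width: 0.75
```

```bash
python3 -c "
from h import *
snap('wrist','w10');snap('top','t10')
from meas import objs
objs('w10',.115);objs('t10')"; python3 go.py 86 500,100,200
```

```text
px [154 215] n 5517 zt 0.151 rect mm [402.9 250.4] [55.7 55.1] ang 61.9 med [404. 252. 150.] [124 170 144]
px [272 216] n 5002 zt 0.151 rect mm [490.4 243.9] [55.2 55.5] ang 42.9 med [490. 246. 150.] [107 142 121]
px [127 343] n 11547 zt 0.298 rect mm [450.4 250.7] [46. 27.] ang 4.6 med [439. 261. 296.] [60 51 44]
px [421 343] n 11501 zt 0.298 rect mm [533.4 245.3] [26.3 45.4] ang 76.6 med [546. 253. 296.] [44 41 39]
px [275 375] n 743 zt 0.300 rect mm [492.5 254.6] [ 2.7 31.2] ang 85.8 med [493. 255. 299.] [54 45 40]
px [74 86] n 372 zt 0.093 rect mm [887.6 528.8] [24.3 41.3] ang 0.3 med [889. 529.  91.] [96 59 28]
px [ 75 119] n 582 zt 0.073 rect mm [800.4 530.3] [39.2 57.9] ang 90.0 med [800. 530.  70.] [52 53 51]
px [317 135] n 554 zt 0.092 rect mm [ 758.5 -112.8] [73.7 74.3] ang 44.8 med [ 759. -112.   89.] [43 62 77]
px [251 139] n 532 zt 0.089 rect mm [752.6  53.8] [55.2 52. ] ang 1.1 med [753.  54.  86.] [148 108  29]
px [253 187] n 439 zt 0.050 rect mm [624.   45.8] [32.8 21.3] ang 76.9 med [627.  48.  51.] [128 102  57]
px [413 195] n 1067 zt 0.062 rect mm [ 601.1 -372. ] [144.9 160.9] ang 2.7 med [ 600. -368.   60.] [102 101  96]
px [340 192] n 557 zt 0.038 rect mm [ 615.3 -187.7] [39.5 94.7] ang 63.8 med [ 615. -187.   34.] [152  94  43]
px [170 221] n 4650 zt 0.152 rect mm [477.2 239.3] [155.3  46.5] ang 6.0 med [494. 239. 151.] [97 88 66]
px [252 245] n 772 zt 0.052 rect mm [469.3  49. ] [25.4 78.5] ang 82.7 med [469.  49.  50.] [79 75 72]
px [415 262] n 1095 zt 0.062 rect mm [ 437.  -374.5] [142.6 160.8] ang 0.7 med [ 441. -377.   60.] [83 16 12]
px [343 254] n 580 zt 0.038 rect mm [ 449.2 -194.3] [40.4 93.6] ang 61.9 med [ 450. -195.   35.] [90 52 28]
t 18.90 tcp [491.4 245.1 241.3] yaw 86.0 tilt [-0.001 -0.001 -1.   ] F [ 0.5  0.6 -0.4] grip 0.745 q [ 0.37  0.36 -1.12  1.63  0.33  1.36 -0.86]
twist -0.000
500,100,200 [-0.1441  0.0188  0.0414]
```

View pics/w10.png

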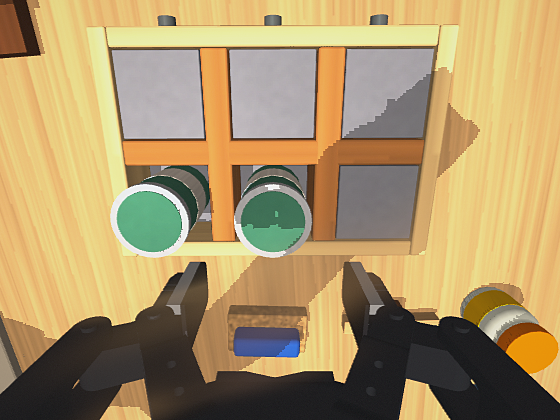

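Request:
jog_arm(steps=[0.07,-0.423,0.1535,0.03,-1.187,0.07,-0.423,0.1535,0.03,-1.187,0.07,-0.423,0.1535,0.03,-1.187,0.07,-0.423,0.1535,0.03,-1.187,0.07,-0.423,0.1535,0.03,-1.187,0.07,-0.423,0.1535,0.03,-1.187,0.07,-0.423,0.1535,0.03,-1.187,0.07,-0.423,0.1535,0.03,-1.187,0.07,-0.423,0.1535,0.03,-1.187,0.07,-0.423,0.1535,0.03,-1.187])

```text
clock: 19.9
position: [0.6148, -0.1947, 0.2093]
ee_rot: [0.229, 0.973, -0.0, -0.001]
ft_force: [-0.6, -0.1, 0.1]
grip_width: 0.824
```

```bash
python3 -c "
from h import *
snap('wrist','w11')
from meas import objs
objs('w11',.02)"; python3 go.py 154 615,-188,80 615,-188,26
```

```text
px [3 2] n 45 zt 0.026 rect mm [ 368.8 -328.3] [2.1 9.2] ang 9.6 med [ 369. -327.   22.] [69 17 15]
px [67 95] n 5820 zt 0.060 rect mm [ 479.3 -328.6] [ 86.1 169. ] ang 46.0 med [ 481. -300.   59.] [112  21  15]
px [185  38] n 4022 zt 0.035 rect mm [ 463.9 -205.1] [40.6 60. ] ang 61.9 med [ 463. -204.   33.] [89 53 32]
px [523  79] n 4705 zt 0.051 rect mm [626.   46.5] [16.7 15.7] ang 74.1 med [625.  45.  51.] [164 128  74]
px [279 185] n 4093 zt 0.035 rect mm [ 614.7 -190.4] [40.1 95.8] ang 64.2 med [ 611. -189.   34.] [157  97  50]
px [261 341] n 57006 zt 0.280 rect mm [ 604.  -188.8] [133.2  16.7] ang 63.5 med [ 604. -190.  278.] [58 57 56]
px [544 204] n 1796 zt 0.056 rect mm [747.2  25.4] [ 9.8 44. ] ang 77.0 med [744.  23.  54.] [138 116  57]
t 19.95 tcp [ 614.9 -193.1  209.6] yaw 153.6 tilt [-0.003  0.001 -1.   ] F [-1.1 -1.4 -1. ] grip 0.819 q [ 1.    0.67 -1.16  1.41  0.61  1.45  0.96]
twist -0.007
615,-188,80 [0.0018 0.0047 0.1296]
615,-188,26 [0.0017 0.0048 0.1836]
```

View pics/w11.png

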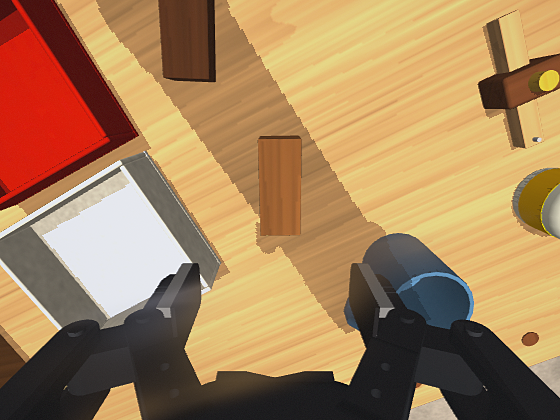

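Request:
jog_arm(steps=[0.07,0.002,0.003,0.05,-0.007,0.07,0.002,0.003,0.09,-0.007,0.07,0.002,0.003,0.13,-0.007,0.07,0.002,0.003,0.16,-0.007,0.07,0.002,0.003,0.183,-0.007,0.07,0.002,0.003,0.183,-0.007,0.025,0.002,0.003,0.183,-0.007,0.025,0.002,0.003,0.183,-0.007,0.025,0.002,0.003,0.183,-0.007,0.025,0.002,0.003,0.183,-0.007])

```text
clock: 20.95
position: [0.6157, -0.1834, 0.0313]
ee_rot: [0.222, 0.975, -0.0, 0.001]
ft_force: [-1.5, 1.4, 7.7]
grip_width: 0.461
```

```bash
python3 go.py 180 437,-343,150 437,-343,60
```

```text
t 20.95 tcp [ 615.7 -183.4   31.3] yaw 154.4 tilt [ 0.002 -0.001 -1.   ] F [-1.5  1.4  7.7] grip 0.461 q [ 0.94  0.84 -1.04  1.58  0.76  1.18  0.86]
twist -0.447
437,-343,150 [ 0.0919 -0.2211 -0.1191]
437,-343,60 [ 0.0922 -0.2211 -0.0291]
```

Request:
jog_arm(steps=[0.025,0,0,-0.05,0,0.025,0,0,-0.1,0,0.025,0.092,-0.221,-0.12,-0.447,0.025,0.092,-0.221,-0.12,-0.447,0.025,0.092,-0.221,-0.12,-0.447,0.025,0.092,-0.221,-0.12,-0.447,0.025,0.092,-0.221,-0.12,-0.447,0.025,0.092,-0.221,-0.12,-0.447,0.025,0.092,-0.221,-0.12,-0.447,0.025,0.092,-0.221,-0.12,-0.447])

```text
clock: 21.95
position: [0.4371, -0.3421, 0.1498]
ee_rot: [-0.001, 1.0, -0.0, 0.0]
ft_force: [0.3, 1.0, -0.9]
grip_width: 0.454
```

```bash
python3 -c "
from h import *
snap('wrist','w12');snap('top','t12')
from meas import objs
objs('t12')"; python3 go.py 180 437,-343,150 437,-343,60
```

```text
px [74 86] n 372 zt 0.093 rect mm [887.5 529.7] [24.6 40.3] ang 0.1 med [888. 529.  91.] [93 57 28]
px [ 75 119] n 581 zt 0.073 rect mm [800.7 529.7] [40.5 56.9] ang 90.0 med [801. 529.  70.] [51 52 49]
px [317 135] n 554 zt 0.092 rect mm [ 758.7 -112.8] [73.2 74.1] ang 44.5 med [ 759. -114.   90.] [42 61 75]
px [251 139] n 529 zt 0.088 rect mm [753.7  53.8] [53.2 52. ] ang 1.0 med [753.  54.  86.] [145 106  29]
px [253 187] n 439 zt 0.051 rect mm [625.9  46. ] [40.8 15.9] ang 76.2 med [627.  48.  52.] [125 100  56]
px [413 195] n 1070 zt 0.062 rect mm [ 601.1 -372.3] [144.9 161.3] ang 2.7 med [ 598. -376.   60.] [98 97 91]
px [158 235] n 8375 zt 0.151 rect mm [447.4 248.1] [ 55.6 141.8] ang 86.5 med [431. 248. 151.] [118 108  82]
px [252 245] n 773 zt 0.052 rect mm [468.8  48.8] [25.7 78.2] ang 83.6 med [469.  49.  50.] [101  95  91]
px [401 258] n 699 zt 0.063 rect mm [ 437.  -373.9] [142.5 159.6] ang 0.7 med [ 476. -336.   60.] [76 16 12]
px [343 254] n 576 zt 0.038 rect mm [ 449.4 -194.1] [40.1 94.5] ang 61.6 med [ 450. -193.   35.] [88 51 27]
px [408 260] n 854 zt 0.291 rect mm [ 443.9 -312.2] [17.1 63.5] ang 77.6 med [ 442. -306.  292.] [63 42 27]
t 22.05 tcp [ 437.4 -341.8  149.6] yaw -179.8 tilt [ 0. -0. -1.] F [-0.5  0.2 -0.6] grip 0.457 q [ 1.59  0.64 -1.33  1.72  0.65  1.31  1.69]
twist 0.003
437,-343,150 [ 0.0004 -0.0012 -0.0004]
437,-343,60 [ 0.0004 -0.0012  0.0896]
```

View pics/w12.png

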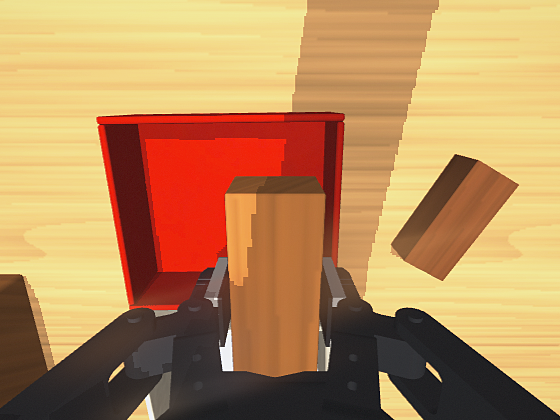

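Request:
jog_arm(steps=[0.025,0,-0.001,0.03,0,0.025,0,-0.001,0.06,0,0.025,0,-0.001,0.085,0,0.025,0,-0.001,0.105,0,0.025,0,-0.001,0.105,0,0.05,0,-0.001,0.105,0,0.05,0,-0.001,0.105,0,0.05,0,-0.001,0.105,0,0.05,0,-0.001,0.05,0,0.05,0,-0.001,0,0])

```text
clock: 23.05
position: [0.4359, -0.3437, 0.1456]
ee_rot: [-0.0, 1.0, 0.001, -0.0]
ft_force: [0.2, -1.2, 0.9]
grip_width: 0.583
```

```bash
python3 go.py 152 449,-195,180 449,-195,26
```

```text
t 23.05 tcp [ 435.9 -343.7  145.6] yaw -180.0 tilt [-0.001  0.001 -1.   ] F [ 0.2 -1.2  0.9] grip 0.583 q [ 1.59  0.64 -1.33  1.73  0.65  1.3   1.69]
twist 0.489
449,-195,180 [-0.0132  0.1488 -0.0342]
449,-195,26 [-0.0133  0.1486  0.1198]
```

Request:
jog_arm(steps=[0.07,-0.013,0.149,-0.04,0.495,0.07,-0.013,0.149,-0.04,0.495,0.07,-0.013,0.149,-0.04,0.495,0.07,-0.013,0.149,-0.04,0.495,0.07,-0.013,0.149,-0.04,0.495,0.07,-0.013,0.149,-0.04,0.495,0.07,-0.013,0.149,-0.04,0.495,0.07,-0.013,0.149,-0.04,0.495,0.07,-0.013,0.149,-0.04,0.495,0.07,-0.013,0.149,-0.04,0.495])

```text
clock: 24.05
position: [0.4492, -0.1954, 0.1841]
ee_rot: [0.245, 0.97, 0.0, -0.0]
ft_force: [-0.1, -0.6, -0.3]
grip_width: 0.82
```

```bash
python3 -c "
from h import *
snap('wrist','w13')
from meas import objs
objs('w13',.02)"; python3 go.py 151.5 449,-195.5,80 449,-195.5,26
```

```text
px [534  75] n 6201 zt 0.048 rect mm [465.4  34.5] [11.3 78.6] ang 77.5 med [452.  36.  46.] [126 114 102]
px [273 193] n 4756 zt 0.035 rect mm [ 448.4 -196.9] [40.1 95.5] ang 61.3 med [ 445. -195.   33.] [105  63  38]
px [236 344] n 59678 zt 0.255 rect mm [ 438.8 -189. ] [133.7  16.7] ang 61.6 med [ 439. -190.  252.] [71 51 45]
px [557 240] n 55 zt 0.024 rect mm [620.4  20.9] [ 3.9 20.1] ang 76.0 med [617.  21.  21.] [55 35 24]
t 24.10 tcp [ 449.2 -195.3  184.2] yaw 151.6 tilt [ 0.  0. -1.] F [-0.2  0.2  0. ] grip 0.818 q [ 1.52  0.39 -1.39  1.84  0.4   1.25  1.08]
twist 0.002
449,-195.5,80 [ 1.000e-04 -3.000e-04  1.042e-01]
449,-195.5,26 [ 1.000e-04 -4.000e-04  1.582e-01]
```

View pics/w13.png

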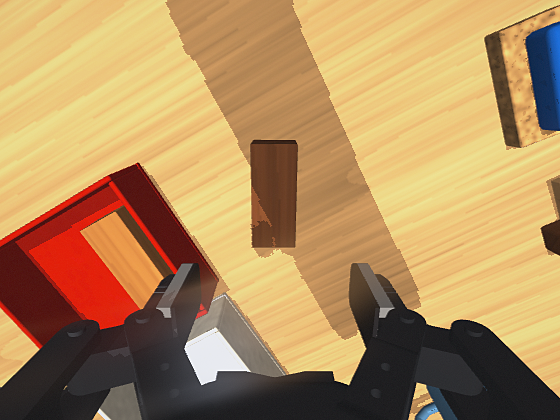

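Offcut B lies flat in the bin, and offcut A at (273,193) is under the gripper. I'm grasping it.

Request:
jog_arm(steps=[0.07,0,-0.001,0.05,0,0.07,0,-0.001,0.09,0,0.07,0,-0.001,0.13,0,0.07,0,-0.001,0.15,0,0.07,0,-0.001,0.158,0,0.07,0,-0.001,0.158,0,0.025,0,-0.001,0.158,0,0.025,0,-0.001,0.158,0,0.025,0,-0.001,0.158,0,0.025,0,-0.001,0.158,0])

```text
clock: 25.1
position: [0.4496, -0.1965, 0.0277]
ee_rot: [0.245, 0.97, -0.001, 0.001]
ft_force: [-0.7, -1.0, 6.1]
grip_width: 0.456
```

```bash
python3 go.py 180 437,-408,150
```

```text
t 25.10 tcp [ 449.6 -196.5   27.7] yaw 151.6 tilt [ 0.002 -0.001 -1.   ] F [-0.7 -1.   6.1] grip 0.456 q [ 1.29  0.58 -1.14  1.98  0.64  0.99  0.91]
twist -0.495
437,-408,150 [-0.0896 -0.1921 -0.122 ]
```

Request:
jog_arm(steps=[0.025,0,0,-0.05,0,0.025,0,0,-0.1,0,0.025,-0.09,-0.192,-0.122,-0.495,0.025,-0.09,-0.192,-0.122,-0.495,0.025,-0.09,-0.192,-0.122,-0.495,0.025,-0.09,-0.192,-0.122,-0.495,0.025,-0.09,-0.192,-0.122,-0.495,0.025,-0.09,-0.192,-0.122,-0.495,0.025,-0.09,-0.192,-0.122,-0.495,0.025,-0.09,-0.192,-0.122,-0.495])

```text
clock: 26.1
position: [0.4374, -0.406, 0.1487]
ee_rot: [-0.001, 1.0, -0.0, 0.0]
ft_force: [0.7, 0.6, -0.6]
grip_width: 0.456
```

```bash
python3 -c "
from h import *
snap('wrist','w14');snap('side','s14')"; python3 go.py 180 437,-408,150 437,-408,44
```

```text
t 26.20 tcp [ 437.2 -406.4  148.6] yaw -179.9 tilt [-0.    -0.001 -1.   ] F [-0.4  0.2 -0. ] grip 0.462 q [ 1.57  0.69 -1.25  1.62  0.67  1.34  1.79]
twist 0.002
437,-408,150 [ 0.0002 -0.0016 -0.0014]
437,-408,44 [ 0.0002 -0.0015  0.1046]
```

View pics/w14.png

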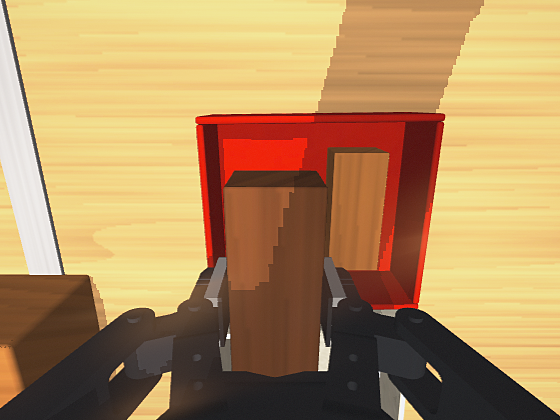

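Request:
jog_arm(steps=[0.025,0,0,0.03,0,0.025,0,0,0.06,0,0.025,0,0,0.085,0,0.025,0,0,0.104,0,0.025,0,0,0.104,0,0.05,0,0,0.104,0,0.05,0,0,0.104,0,0.05,0,0,0.104,0,0.05,0,0,0.05,0,0.05,0,0,-0.04,0])

```text
clock: 27.2
position: [0.4364, -0.4073, 0.1455]
ee_rot: [-0.0, 1.0, 0.001, -0.0]
ft_force: [1.2, -1.4, 1.2]
grip_width: 0.584
```

```bash
python3 -c "
from h import *
snap('wrist','w15');snap('top','t15')
from meas import objs
objs('t15')"; python3 go.py 175 469,48,200 500,-150,200
```

```text
px [74 86] n 365 zt 0.093 rect mm [887.6 528.8] [41.7 24.5] ang 89.9 med [888. 530.  90.] [91 56 27]
px [ 75 119] n 587 zt 0.073 rect mm [799.9 529.6] [58.8 41.1] ang 1.9 med [802. 530.  71.] [50 51 49]
px [317 135] n 554 zt 0.092 rect mm [ 758.5 -112.7] [73.3 74.4] ang 46.3 med [ 759. -111.   90.] [41 60 74]
px [251 139] n 526 zt 0.088 rect mm [753.6  53.8] [53.4 52. ] ang 0.6 med [754.  54.  85.] [143 104  28]
px [253 187] n 436 zt 0.050 rect mm [627.9  46.8] [18.  36.1] ang 11.2 med [627.  48.  52.] [123  99  55]
px [413 195] n 1070 zt 0.062 rect mm [ 601.1 -372.1] [144.9 161.6] ang 2.7 med [ 601. -371.   60.] [97 96 90]
px [158 235] n 8370 zt 0.151 rect mm [447.  248.6] [ 55.7 142.7] ang 86.7 med [430. 248. 151.] [116 106  80]
px [252 245] n 775 zt 0.052 rect mm [469.5  49.1] [25.4 78.6] ang 84.2 med [469.  49.  50.] [99 93 89]
px [420 261] n 1968 zt 0.284 rect mm [ 443.4 -381.7] [26.  70.5] ang 80.8 med [ 446. -373.  290.] [61 25 18]
px [398 258] n 643 zt 0.043 rect mm [ 439.5 -341.2] [41.1 94.8] ang 89.8 med [ 439. -340.   40.] [94 57 28]
t 27.30 tcp [ 440.  -408.7  151.7] yaw -180.0 tilt [ 0.007 -0.006 -1.   ] F [-0.1  0.1 -0.1] grip 0.586 q [ 1.57  0.69 -1.25  1.61  0.68  1.33  1.79]
twist 0.088
469,48,200 [-0.0296  0.4564 -0.0509]
500,-150,200 [-0.0605  0.2584 -0.0495]
```

View pics/w15.png

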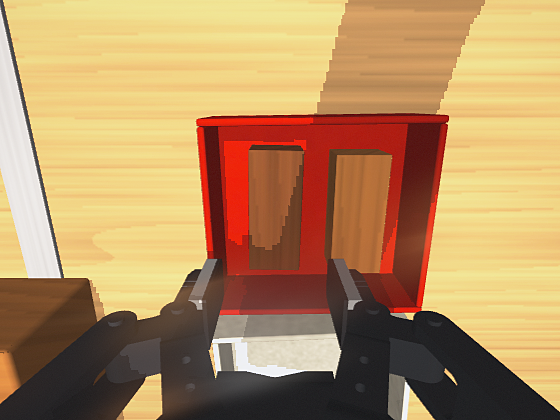

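Request:
jog_arm(steps=[0.06,-0.03,0.455,-0.005,0.1,0.06,-0.03,0.455,-0.005,0.1,0.06,-0.03,0.455,-0.005,0.1,0.06,-0.03,0.455,-0.005,0.1,0.06,-0.03,0.455,-0.005,0.1,0.06,-0.03,0.455,-0.005,0.1,0.06,-0.03,0.455,-0.005,0.1,0.06,-0.03,0.455,-0.005,0.1,0.06,-0.03,0.455,-0.005,0.1,0.06,-0.03,0.455,-0.005,0.1])

```text
clock: 28.3
position: [0.4664, 0.0546, 0.1507]
ee_rot: [0.045, 0.999, 0.0, 0.001]
ft_force: [0.3, -0.6, 0.8]
grip_width: 0.702
```

```bash
python3 -c "
from h import *
snap('wrist','w16')
from meas import objs
objs('w16',.01)"; python3 go.py 174.2 469,48,100  469,48,46
```

```text
px [380 289] n 83030 zt 0.220 rect mm [454.5  54.9] [132.  18.] ang 84.8 med [451.  56. 218.] [89 75 57]
px [266 202] n 8012 zt 0.050 rect mm [467.4  47. ] [26.  79.1] ang 84.3 med [464.  47.  49.] [122 117 120]
t 28.35 tcp [466.6  52.1 150.4] yaw 174.7 tilt [ 0.002 -0.    -1.   ] F [0.3 0.4 0.7] grip 0.702 q [ 1.02  0.37 -1.38  1.93  0.39  1.17  0.97]
twist 0.010
469,48,100 [-0.0026 -0.0039  0.0504]
469,48,46 [-0.0025 -0.0039  0.1044]
```

View pics/w16.png

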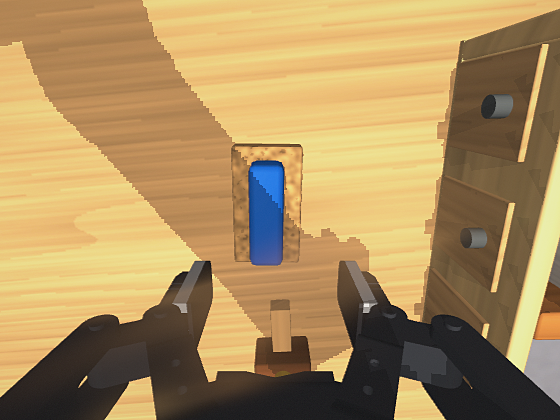

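Request:
jog_arm(steps=[0.06,0,0,0.03,0.01,0.06,0,0,0.05,0.01,0.06,0,0,0.06,0.01,0.06,0,0,0.06,0.01,0.06,0,0,0.06,0.01,0.06,0,0,0.06,0.01,0.06,0,0,0.06,0.01,0.06,0,0,0.06,0.01,0.06,0,0,0.06,0.01,0.06,0,0,0.06,0.01])

```text
clock: 29.35
position: [0.4668, 0.0472, 0.0894]
ee_rot: [0.055, 0.998, -0.0, 0.0]
ft_force: [0.7, 0.3, -0.7]
grip_width: 0.703
```

```bash
python3 go.py 174.2 468,48,46
```

```text
t 29.35 tcp [466.8  47.2  89.4] yaw 173.7 tilt [ 0. -0. -1.] F [ 0.7  0.3 -0.7] grip 0.703 q [ 0.91  0.45 -1.27  1.99  0.49  1.06  0.88]
twist -0.009
468,48,46 [-0.0011  0.0009  0.0434]
```

Request:
jog_arm(steps=[0.06,-0.001,0.001,0.02,-0.009,0.06,-0.001,0.001,0.035,-0.009,0.06,-0.001,0.001,0.0435,-0.009,0.06,-0.001,0.001,0.0435,-0.009,0.012,-0.001,0.001,0.0435,-0.009,0.012,-0.001,0.001,0.0435,-0.009,0.012,-0.001,0.001,0.0435,-0.009,0.012,-0.001,0.001,0.0435,-0.009,0.012,-0.001,0.001,0.0435,-0.009,0.012,-0.001,0.001,0.0435,-0.009])

```text
clock: 30.35
position: [0.4683, 0.0482, 0.0464]
ee_rot: [0.05, 0.999, -0.0, 0.001]
ft_force: [-1.8, -0.4, 6.5]
grip_width: 0.297
```

```bash
python3 go.py 180 600,-410,150
```

```text
t 30.35 tcp [468.3  48.2  46.4] yaw 174.2 tilt [ 0.001 -0.    -1.   ] F [-1.8 -0.4  6.5] grip 0.297 q [ 0.83  0.51 -1.19  2.02  0.57  1.    0.83]
twist -0.101
600,-410,150 [-0.1773 -0.4426 -0.1033]
```

Request:
jog_arm(steps=[0.012,0,0,-0.05,0,0.012,0,0,-0.1,0,0.012,-0.18,-0.445,-0.104,-0.147,0.012,-0.18,-0.445,-0.104,-0.147,0.012,-0.18,-0.445,-0.104,-0.147,0.012,-0.18,-0.445,-0.104,-0.147,0.012,-0.18,-0.445,-0.104,-0.147,0.012,-0.18,-0.445,-0.104,-0.147,0.012,-0.18,-0.445,-0.104,-0.147,0.012,-0.18,-0.445,-0.104,-0.147])

```text
clock: 31.35
position: [0.5796, -0.3383, 0.1489]
ee_rot: [-0.023, 1.0, -0.0, -0.0]
ft_force: [1.1, 0.6, -0.6]
grip_width: 0.294
```

```bash
python3 go.py 182.6 602.6,-412.7,150
```

```text
t 31.35 tcp [ 579.6 -338.3  148.9] yaw -177.4 tilt [-0. -0. -1.] F [ 1.1  0.6 -0.6] grip 0.294 q [ 1.16  0.76 -1.1   1.4   0.68  1.38  1.67]
twist 0.000
602.6,-412.7,150 [-0.0196 -0.0754 -0.0011]
```

Request:
jog_arm(steps=[0.012,-0.019,-0.072,0,0,0.012,-0.019,-0.072,0,0,0.012,-0.019,-0.072,0,0,0.012,-0.019,-0.072,0,0,0.012,-0.019,-0.072,0,0,0.012,-0.019,-0.072,0,0,0.012,-0.019,-0.072,0,0,0.012,-0.019,-0.072,0,0,0.012,-0.019,-0.072,0,0,0.012,-0.019,-0.072,0,0])

```text
clock: 32.35
position: [0.602, -0.4069, 0.1492]
ee_rot: [-0.023, 1.0, -0.0, 0.0]
ft_force: [0.3, 0.7, -1.0]
grip_width: 0.295
```

```bash
python3 go.py 182.6 602.6,-412.7,57; python3 -c "
from h import *
snap('wrist','w17');snap('side','s17')"
```

```text
t 32.35 tcp [ 602.  -406.9  149.2] yaw -177.4 tilt [ 0. -0. -1.] F [ 0.3  0.7 -1. ] grip 0.295 q [ 1.12  0.85 -1.05  1.22  0.72  1.44  1.77]
twist 0.001
602.6,-412.7,57 [-0.0003 -0.0058  0.0922]
```

View pics/w17.png

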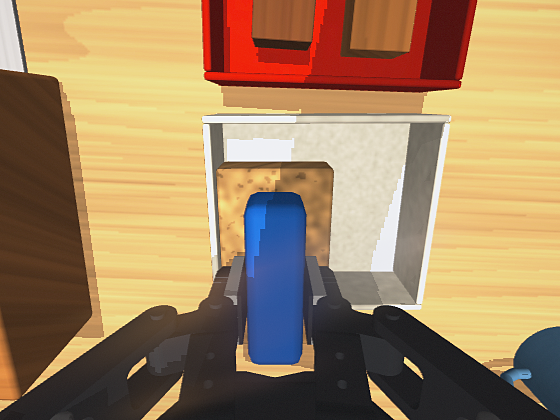

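View pics/s17.png

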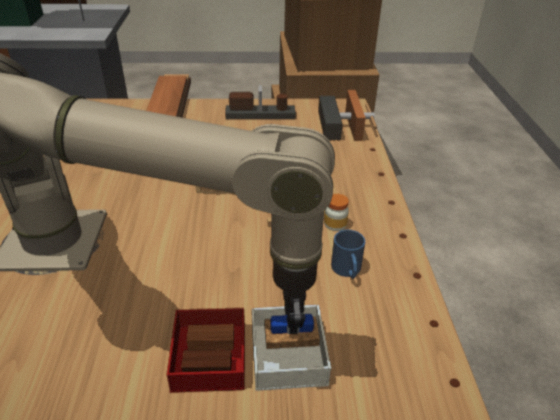

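Request:
jog_arm(steps=[0.012,0,-0.003,0.03,0,0.012,0,-0.003,0.055,0,0.012,0,-0.003,0.08,0,0.012,0,-0.003,0.092,0,0.012,0,-0.003,0.092,0,0.034,0,-0.003,0.092,0,0.034,0,-0.003,0.092,0,0.034,0,-0.003,0.092,0,0.034,0,-0.003,0.04,0,0.034,0,-0.003,-0.02,0])

```text
clock: 33.45
position: [0.6016, -0.4097, 0.158]
ee_rot: [-0.023, 1.0, 0.001, -0.001]
ft_force: [0.5, -0.8, 0.4]
grip_width: 0.4
```

```bash
python3 -c "
from h import *
snap('wrist','w18');snap('top','t18')
from meas import objs
objs('t18')
im,d,K,T=load('t18')
vv,uu=np.mgrid[0:420,0:560];P=world(uu,vv,d,K,T)
m=(P[...,2]>0.012)&(abs(P[...,0]-.627)<.1)&(abs(P[...,1]-.047)<.08)&(P[...,2]<.06)
q=P[m]*1000;print(cv2.minAreaRect(q[:,:2].astype(np.float32)),q[:,:2].min(0),q[:,:2].max(0))
b=q[(q[:,2]<30)];print(len(b),cv2.fitLine(b[:,:2].astype(np.float32),2,0,.01,.01).ravel(),np.median(b,0))
"; python3 go.py 180 627,48,150
```

```text
px [74 86] n 372 zt 0.093 rect mm [887.4 529.2] [24.7 41.3] ang 0.2 med [887. 529.  91.] [93 57 27]
px [ 75 119] n 580 zt 0.073 rect mm [800.6 529.1] [56.7 39.9] ang 0.7 med [800. 530.  70.] [50 52 49]
px [317 135] n 557 zt 0.091 rect mm [ 758.3 -112.5] [73.4 73.9] ang 44.4 med [ 759. -111.   89.] [42 61 75]
px [251 139] n 524 zt 0.089 rect mm [753.8  53.7] [52.9 52.1] ang 1.1 med [753.  54.  85.] [145 106  29]
px [253 187] n 436 zt 0.051 rect mm [622.4  47. ] [24.3 15.3] ang 23.9 med [627.  48.  52.] [125 100  56]
px [419 196] n 2056 zt 0.279 rect mm [ 596.3 -380.8] [64.3 20.4] ang 15.8 med [ 597. -374.  290.] [75 73 70]
px [158 235] n 8377 zt 0.151 rect mm [447.2 248.6] [ 55.5 142.1] ang 86.9 med [431. 248. 151.] [117 108  82]
px [415 262] n 1089 zt 0.062 rect mm [ 437.  -374.6] [142.5 161.3] ang 0.7 med [ 437. -378.   60.] [73 16 12]
px [398 258] n 644 zt 0.043 rect mm [ 439.3 -341.5] [41.2 94.9] ang 89.9 med [ 439. -342.   39.] [96 58 28]
px [422 260] n 657 zt 0.043 rect mm [ 436.1 -405. ] [41.1 93.3] ang 89.4 med [ 435. -405.   39.] [81 47 25]
((646.9337158203125, 47.89198303222656), (50.90097427368164, 159.50697326660156), 89.62792205810547) [567.1822643   22.51922885] [726.84250609  73.41103999]
249 [ 9.9971437e-01 -2.3898832e-02  6.3047913e+02  4.9068726e+01] [628.06522678  49.25519038  23.12085851]
t 33.55 tcp [ 605.3 -410.3  166.2] yaw -177.4 tilt [ 0.01  -0.005 -1.   ] F [-0.2  0.6  0.7] grip 0.399 q [ 1.12  0.84 -1.06  1.2   0.71  1.46  1.78]
twist 0.046
627,48,150 [-0.0425  0.4569  0.0143]
```

View pics/w18.png

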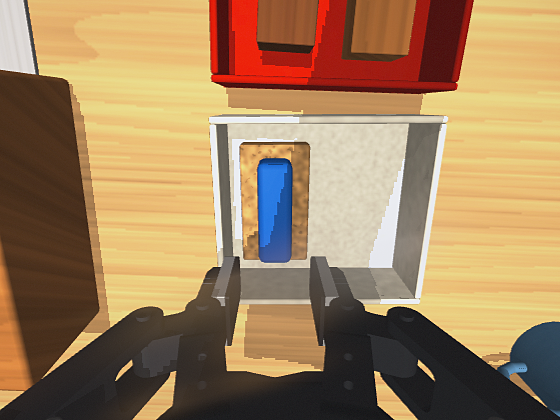

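Request:
jog_arm(steps=[0.034,-0.04,0.457,-0.02,0.06,0.06,-0.04,0.457,-0.02,0.06,0.08,-0.04,0.457,-0.02,0.06,0.08,-0.04,0.457,-0.02,0.06,0.08,-0.04,0.457,-0.02,0.06,0.08,-0.04,0.457,-0.02,0.06,0.08,-0.04,0.457,-0.02,0.06,0.08,-0.04,0.457,-0.02,0.06,0.08,-0.04,0.457,-0.02,0.06,0.08,-0.04,0.457,-0.02,0.06])

```text
clock: 34.55
position: [0.6201, 0.0566, 0.179]
ee_rot: [0.002, 1.0, 0.001, 0.001]
ft_force: [0.3, 0.1, 0.9]
grip_width: 0.936
```

Request:
jog_arm(steps=[0.08,0,0,0,0,0.08,0,0,0,0,0.08,0,0,0,0,0.08,0,0,0,0,0.08,0,0,0,0,0.08,0,0,0,0,0.08,0,0,0,0,0.08,0,0,0,0,0.08,0,0,0,0,0.08,0,0,0,0])

```text
clock: 35.55
position: [0.621, 0.0485, 0.1771]
ee_rot: [0.007, 1.0, -0.0, 0.0]
ft_force: [-1.1, -0.6, 0.7]
grip_width: 0.939
```

```bash
python3 -c "
from h import *
im,d,K,T=snap('wrist','w19')
vv,uu=np.mgrid[0:420,0:560];P=world(uu,vv,d,K,T)*1000
n=(abs(P[...,0]-627)<90)&(abs(P[...,1]-48)<60)
m=n&(P[...,2]>34)&(P[...,2]<60)
q=P[m];f=q[abs(q[:,2]-40)<3.5];print('fence',cv2.minAreaRect(f[:,:2].astype(np.float32)),np.median(f,0),q[:,2].max())
b=P[n&(P[...,2]>19)&(P[...,2]<26)];print('beam',cv2.minAreaRect(b[:,:2].astype(np.float32)),np.median(b,0))
"; python3 go.py 178.6 627,48,100 627,48,28
```

```text
fence ((625.9129028320312, 47.012351989746094), (51.41851043701172, 28.291044235229492), 87.68833923339844) [623.16203393  46.62418762  39.29378188] 53.13692546706355
beam ((625.1388549804688, 44.085418701171875), (48.5152702331543, 119.80471801757812), 74.80160522460938) [605.8802517   47.22410333  22.47821513]
t 35.60 tcp [621.1  48.5 177.2] yaw 179.2 tilt [ 0. -0. -1.] F [ 0.6 -0.1  0.1] grip 0.937 q [ 0.66  0.66 -1.16  1.51  0.61  1.37  1.01]
twist 0.011
627,48,100 [-0.0059 -0.0004  0.0772]
627,48,28 [-0.0059 -0.0004  0.1492]
```

View pics/w19.png

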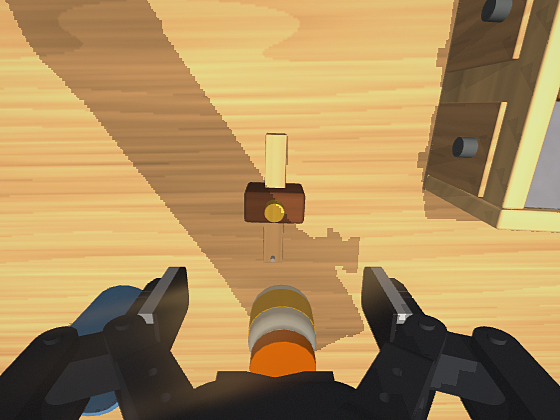

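Request:
jog_arm(steps=[0.08,-0.005,-0.001,0.04,0.026,0.08,-0.005,-0.001,0.08,0.026,0.08,-0.005,-0.001,0.115,0.026,0.08,-0.005,-0.001,0.137,0.026,0.08,-0.005,-0.001,0.147,0.026,0.08,-0.005,-0.001,0.147,0.026,0.035,-0.005,-0.001,0.147,0.026,0.035,-0.005,-0.001,0.147,0.026,0.035,-0.005,-0.001,0.147,0.026,0.035,-0.005,-0.001,0.147,0.026])

```text
clock: 36.6
position: [0.627, 0.0477, 0.0319]
ee_rot: [0.02, 1.0, 0.0, 0.001]
ft_force: [-1.0, -0.4, 6.6]
grip_width: 0.601
```

```bash
python3 go.py 182.6 598,-340,150
```

```text
t 36.60 tcp [627.   47.7  31.9] yaw 177.7 tilt [ 0.003  0.    -1.   ] F [-1.  -0.4  6.6] grip 0.601 q [ 0.59  0.8  -1.03  1.62  0.74  1.16  0.9 ]
twist -0.085
598,-340,150 [ 0.0132 -0.3885 -0.1182]
```

Request:
jog_arm(steps=[0.035,0,0,-0.05,0,0.035,0,0,-0.1,0,0.035,0.012,-0.392,-0.12,-0.085,0.035,0.012,-0.392,-0.12,-0.085,0.035,0.012,-0.392,-0.12,-0.085,0.035,0.012,-0.392,-0.12,-0.085,0.035,0.012,-0.392,-0.12,-0.085,0.035,0.012,-0.392,-0.12,-0.085,0.035,0.012,-0.392,-0.12,-0.085,0.035,0.012,-0.392,-0.12,-0.085])

```text
clock: 37.6
position: [0.5974, -0.3474, 0.1507]
ee_rot: [-0.022, 1.0, -0.001, 0.0]
ft_force: [1.0, -0.5, -2.1]
grip_width: 0.603
```

Request:
jog_arm(steps=[0.035,0,0,0,0,0.035,0,0,0,0,0.035,0,0,0,0,0.035,0,0,0,0,0.035,0,0,0,0,0.035,0,0,0,0,0.035,0,0,0,0,0.035,0,0,0,0,0.035,0,0,0,0,0.035,0,0,0,0])

```text
clock: 38.6
position: [0.5984, -0.3438, 0.1501]
ee_rot: [-0.023, 1.0, -0.0, -0.0]
ft_force: [-0.5, 0.2, -1.2]
grip_width: 0.6
```

```bash
python3 go.py 182.6 599.5,-343.7,50; python3 -c "
from h import *
snap('wrist','w20')"
```

```text
t 38.60 tcp [ 598.4 -343.8  150.1] yaw -177.4 tilt [-0. -0. -1.] F [-0.5  0.2 -1.2] grip 0.600 q [ 1.12  0.79 -1.08  1.34  0.69  1.4   1.68]
twist -0.000
599.5,-343.7,50 [-1.100e-03  1.000e-04  1.001e-01]
```

View pics/w20.png

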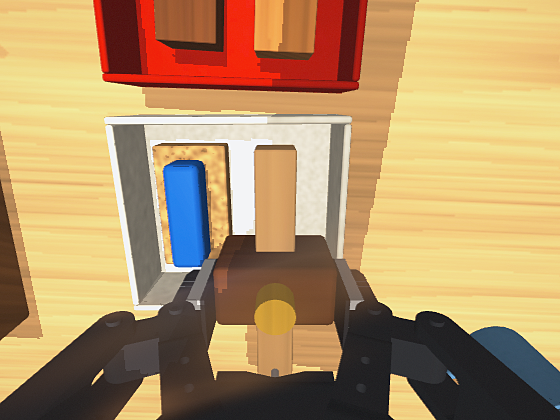

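Request:
jog_arm(steps=[0.035,-0.001,0,0.03,0,0.035,-0.001,0,0.06,0,0.035,-0.001,0,0.085,0,0.035,-0.001,0,0.1,0,0.035,-0.001,0,0.1,0,0.057,-0.001,0,0.1,0,0.057,-0.001,0,0.1,0,0.057,-0.001,0,0.1,0,0.057,-0.001,0,0.06,0,0.057,-0.001,0,0.02,0])

```text
clock: 39.65
position: [0.5991, -0.3436, 0.1312]
ee_rot: [-0.023, 1.0, 0.0, -0.0]
ft_force: [1.0, 0.3, 1.1]
grip_width: 0.667
```

Request:
jog_arm(steps=[0.06,0,0,-0.05,0,0.06,0,0.05,-0.1,0,0.06,0,0.2,-0.1,0,0.06,0,0.2,-0.1,0,0.06,0,0.2,-0.1,0,0.06,0,0.2,-0.1,0,0.06,0,0.2,-0.1,0,0.06,0,0.2,-0.1,0,0.06,0,0.2,-0.1,0,0.06,0,0.2,-0.1,0])

```text
clock: 40.65
position: [0.5904, -0.1456, 0.2299]
ee_rot: [-0.021, 1.0, 0.0, -0.0]
ft_force: [0.0, -0.4, -0.1]
grip_width: 0.699
```

```bash
python3 go.py; python3 -c "
from h import *
snap('top','t21');snap('side','s21')
from meas import objs
objs('t21')"
```

```text
t 40.65 tcp [ 590.4 -145.6  229.9] yaw -177.5 tilt [-0.  0. -1.] F [ 0.  -0.4 -0.1] grip 0.699 q [ 1.02  0.59 -1.21  1.49  0.55  1.44  1.41]
px [74 86] n 371 zt 0.093 rect mm [887.9 529.2] [41.4 24. ] ang 89.7 med [888. 529.  91.] [93 57 28]
px [ 75 119] n 587 zt 0.074 rect mm [800.7 529.8] [57.  40.1] ang 0.1 med [801. 531.  70.] [50 52 49]
px [317 135] n 554 zt 0.093 rect mm [ 758.5 -112.6] [73.2 73.8] ang 47.1 med [ 757. -113.   91.] [37 54 66]
px [251 139] n 530 zt 0.088 rect mm [753.6  53.8] [52.9 52. ] ang 0.9 med [754.  54.  86.] [144 105  29]
px [434 194] n 615 zt 0.062 rect mm [ 602.7 -402.1] [145.1 101.5] ang 3.0 med [ 604. -444.   60.] [97 97 92]
px [158 235] n 8378 zt 0.151 rect mm [447.3 248.2] [ 55.3 142.1] ang 86.2 med [431. 248. 151.] [117 107  81]
px [421 198] n 818 zt 0.057 rect mm [ 602.  -407.8] [76.8 27.3] ang 0.5 med [ 601. -407.   55.] [82 81 83]
px [320 198] n 47 zt 0.295 rect mm [ 575.8 -115.6] [6.6 4.7] ang 58.2 med [ 575. -116.  293.] [21 22 23]
px [438 260] n 573 zt 0.062 rect mm [ 437.8 -410.4] [144.8  90.4] ang 2.5 med [ 450. -449.   60.] [77 16 12]
px [423 258] n 527 zt 0.043 rect mm [ 436.1 -405.4] [92.2 39.6] ang 0.4 med [ 440. -408.   40.] [88 50 26]
```

View pics/t21.png

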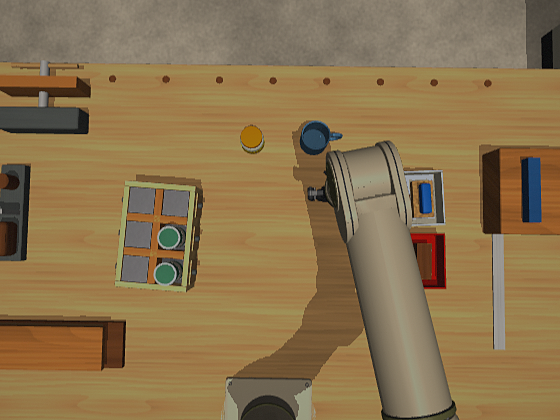

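View pics/s21.png

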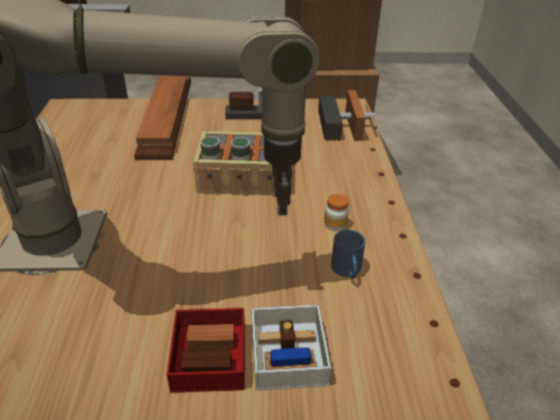

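Everything is in place: both tins are in the crate, both offcuts are in the bin, and the sander and gauge are in the tray. The bench is clear, and the mug and glue jar haven't moved. I'm handing in.

```bash
python3 -c "
from h import *
print(manip.hand_in())"
```

```text
the job is handed in; nothing more can be done
None
```

The job is handed in at about 41 s of the 210 s allowed. Everything that had to move is in its place.

- **Wells:** I pressed three plates. Wells 0 and 1 sank under about 1.5 N, so they were free; well 2 stopped hard, so it was full. That press read about 96 N vertically, about 105 N in total, which is under the 120 N wrist limit but harder than I intended. I did not test wells 3 to 5.
- **Tins:** The two tins on the bench now stand in wells 0 and 1. Their lids measured 150 to 151 mm above the bench, against 150 mm for a seated tin.
- **Offcuts and tools:** Both offcuts lie flat in the red bin, side by side. The sanding block and marking gauge are in the white tray.
- **Last pictures:** The top and side views after the final release show nothing left on the bench to clear. The mug and glue jar are within 1 mm of where they started, and the arm is clear of everything. In the last top view the arm hid part of the bin and tray, so I confirmed the gauge from the side view only.

I saw no sign of any item being knocked aside during the run.

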